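Start a drying run in the bench-top sample dryer

TASK

Start a drying run: open the dryer's lid, stand every sample tin from the blue mat upright on the floor of the drying chamber, and shut the lid fully without slamming it. With the lid shut (never with it raised), turn the key clockwise from OFF through RUN right round to START, hold it there for about half a second, then let it spring back to RUN. Then raise the lid to its venting position, 30 degrees open, and leave it there; the reagent bottle, the beaker and the timer stay where they are.

Things in the scene. Friction and masses are not known exactly. Their poses are not given: they have to be found in the camera images.
- tin1_c (a point): round aluminium sample tin with a perforated lid, 62 mm across, 45 mm tall, about 160 g, standing upright at the start on the blue mat; this point is its centre, half-way up (22 mm above its underside); z is its axis, up. None when this tin is not in the batch
- tin2_c (a point): round aluminium sample tin with a perforated lid, 62 mm across, 45 mm tall, about 160 g, standing upright at the start on the blue mat; this point is its centre, half-way up (22 mm above its underside); z is its axis, up. None when this tin is not in the batch
- tin3_c (a point): round aluminium sample tin with a perforated lid, 62 mm across, 45 mm tall, about 160 g, standing upright at the start on the blue mat; this point is its centre, half-way up (22 mm above its underside); z is its axis, up. None when this tin is not in the batch
- tin4_c (a point): round aluminium sample tin with a perforated lid, 62 mm across, 45 mm tall, about 160 g, standing upright at the start on the blue mat; this point is its centre, half-way up (22 mm above its underside); z is its axis, up. None when this tin is not in the batch
- chamber (a point): centre of the steel floor of the dryer's drying chamber, 45 mm above the bench. x points to the dryer's back (the hinge side), y to its left, z up. The chamber is 150 mm (x) by 330 mm (y) inside, 65 mm deep, open at the top; its walls are 20 mm thick, the rim 110 mm above the bench. The cream dryer is fixed to the bench and reaches from x = -200 to 95 mm, y = -185 to 185 mm
- console (a point): middle of the sloping top of the console, the dryer's front part (x = -200 to -95 mm from the chamber's centre, full width): its top slopes up 20 degrees, from 40 mm above the bench at the front to 78 mm at the back. The key stands at its right-hand end; the lid's handle overhangs its middle
- lid_hinge (a point): a point on the lid's hinge line, at the middle of its length, 112 mm above the bench and 88 mm behind the chamber's centre; the line runs along the y axis of chamber
- lid (a joint): angle of the dark grey lid in rad: 0 shut, 1.57 upright, stop at 1.85 leaning back. It is hinged at the back, 190 mm deep, 366 mm wide, 16 mm thick, 0.6 kg. The hinge is stiff: the lid stays at any angle where it is left; at the handle it takes about 6 N to raise and 1 to 4 N to lower. 30 degrees is 0.52 rad
- lid_handle (a point): middle of the steel bar handle on the lid's front edge: a round bar 10 mm thick and 120 mm long, parallel to the hinge line, held by a post at each end 47 mm in front of the lid's edge, so that a finger passes between the bar and the lid. It moves with the lid, 232 mm from the hinge line and (lid shut) 9 mm above it
- key_grip (a point): centre of the yellow key's bow (head): 36 mm wide (its x), 10 mm thick (its y), 38 mm high, centred 33 mm above the console's surface. z is the key's axis, square to the console, leaning 20 degrees from vertical towards the dryer's front; x is where the key's red line points; the axes turn with the key. White, green, orange dots mark OFF, RUN, START
- key_lock (a joint): turn of the lock in rad, clockwise seen from above: 0 OFF, 0.70 RUN (its stop); it stays where it is left and turns with 0.06 N m
- key_spring (a joint): further clockwise turn of the key against its spring, from RUN (0) to START (0.60, its stop), in rad. It takes 0.12 N m to begin and 0.24 N m at START, and springs back to 0 when let go. The key's whole turn is key_lock + key_spring, OFF to START 1.30 rad
- reagent_c (a point): amber reagent bottle with a white cap, 66 mm across, 140 mm tall, a bystander; half-way up
- beaker_c (a point): steel beaker, 70 mm across, 85 mm tall, a bystander; half-way up
- timer_c (a point): white bench timer, 45 by 75 by 60 mm high, a bystander; its centre
Not all that is in view belongs to the job. Leave any purple look-alike of the part that bears tin4_c alone.

How it is judged:
By the outcome, as a careful person would: the job done as asked, in the order asked, and still so for the second after the job is handed in, with the robot touching nothing.
Of tin1, tin2, tin3, tin4 only 2 to 4 are there at a start; the rules pass over those that are not, and their reading is None.
At some moment in a run one of tin1, tin2, tin3, tin4 may be knocked a few centimetres aside while the robot is not near it.
Once in a run the grip may slacken for a moment while it holds something.
It also fails if it takes over 210 s, if anything falls off the work surface, if the arm or the gripper's body presses on something with over 40 N, if the wrist force passes 120 N, or if a joint passes its speed limit or range.

ROBOT

A 7-joint arm with a two-finger parallel gripper is mounted at the origin on the work surface. World frame = base frame: x ahead of the robot, y to its left, z up, the work surface at z = 0. Lengths are in m, angles in rad, forces in N, time in s.
With the tool pointing down it reaches from about 0.35 to 0.9 m from the base axis. Payload 7.2 kg.
Tool frame: the origin (TCP) lies at the centre of the arm's flange, where the gripper is bolted on; the fingertips stand 182 mm ahead of it and the grasp point (between the pads) lies 163 mm ahead of it; z points along the fingers, y is the direction in which the jaws open and shut (so a half turn about z gives the same grasp; the last joint's range is limited). The gripper opens to 88 mm and grips with 3 to 60 N. Pads are 20 mm wide; open, the fingers measure 115 mm over their backs; the gripper's body (75 mm by 178 mm) begins 61 mm behind the grasp point.
Start: joints at [-1.277, 0.411, -0.013, 1.596, 0.006, 1.134, -0.082], TCP at [0.221, 0.585, 0.405] pointing down, gripper open.
Joint ranges: [-2.95, 2.95], [-0.29, 1.99], [-1.47, 1.44], [0.14, 2.54], [-1.03, 4.17], [0.13, 1.85], [-2.86, 2.86]. Speed limits (rad/s): [2.39, 2.39, 3.01, 3.01, 3.14, 3.14, 3.14].

INTERFACE

Orientations are given as [roll, pitch, yaw] about the fixed x, y, z axes, in that order (R = Rz(yaw) Ry(pitch) Rx(roll)).
In Python, from station import monitor, viewer, hand_in gives the robot as it stands.
- The arm moves only by the tool servo_tool, never from a script. Its argument "rows" is a list of rows, each an object with "rot": the turn, a rotation vector about the tool's x, y, z in degrees, a list of three; "linear": the shift along the tool's x, y, z in mm, a list of three; "fingers": the opening, from 0 (shut) to 1 (fully open). In form: [{"rot": [wx, wy, wz], "linear": [tx, ty, tz], "fingers": fingers}, ...]. A call has 1 to 5 rows; each row shifts and turns the commanded pose from where the row before left it, along the tool's axes as they then stand; what a row does not reach is not made up. A row lasts 1/8 s, in which the tool goes at most 62.5 mm and 10.7 degrees, less where a joint would pass 70% of its speed; a pose out of reach is approached as far as the arm can. A call with a gripper value outside its range is refused whole. The fingers move at their own pace and stop on an object; "newtons" is the grip in N (left out, the last holds). Time passes only in rows, so rows that do not move let the fingers close. It gives the time, the measured TCP pose, the force and the opening at its end, in the units of the state.
- monitor.state(): the state, without advancing time (a new reading comes with each control period).
- viewer.capture(name): name is "scene" or "top" or "wrist"; returns a dict with "frame" (384x512x3 uint8, blue, green, red), "z_map" (384x512 float32, m along the optical axis (not along the pixel's ray), 0 where there is no reading), "camera_matrix" (3x3 intrinsics, pixels), "origin" and "attitude" of the camera in the world. Camera axes: x right, y up, looking along -z (the intrinsics and any distortion apply to the point x, -y, -z); pixel columns grow to the right and rows downward; lengths in m; the calibration is good to about 2 mm. A picture is of the moment at which its call begins.
- hand_in(): hands the job in, once; it reports no verdict.
Trained networks look in a picture, given as the dict that the camera call returned (one of the last four; its "shot" number tells which), for a name from the list of things; names that differ only in an ending like _2 or _b are one class to them, and where a whole thing is asked for, a point or a joint stands for the part that bears it (a point fixed in the world has none). Each returns a list of dicts, best first, with "p" (0 to 1); they miss things now and then, are a little off and sometimes report something else, mostly with a low value. They report only what shows in the picture. A call takes as long as a camera call. They do not tell look-alikes from the thing itself.
- viewer.cut_out(picture, thing): "pixels" (384x512 bool, what is visible of it) and "centre" ([column, row] in pixels, amid what is visible of it).
- viewer.pinpoint(picture, thing): "centre" ([column, row] in pixels: a listed point, or the origin of a listed thing).
The state is a dict: "time_s": time; "q": joint angles; "joint_vel": joint speeds; "effort": joint torques, N m; "tcp_pos": TCP position; "tool_rot": TCP orientation; "wrist_force": force on the tool from outside, world axes, zero at the start; "wrist_torque": the same for the moment, N m; "width": finger opening in m.
Only numpy, scipy, OpenCV 4.12 (cv2) and the standard library are available. Lean on these libraries where they do the work, as an engineer would, in place of code of your own. Each camera call takes 0.05 s, during which the arm holds its last target. There are 200 camera calls.

## Working session

There is one attempt and no reset: what is moved stays moved. The work goes in short steps, Python scripts to look and compute and a tool call to move; the robot and the scene stay as the last step left them, time stands still between calls to the robot, and variables do not carry over. Pictures are saved under pics/ and viewed, about 12 in all and at most 16, crops included, and the job is handed in when it is done.

Besides the shell and the picture viewer there is one more tool, called after "Emit:" by a JSON object that holds its "name" and its "arguments". servo_tool: Moves the arm, as the interface text tells. Its arguments: {"type":"object","properties":{"rows":{"type":"array","items":{"type":"object","properties":{"rot":{"type":"array","items":{"type":"number"}},"linear":{"type":"array","items":{"type":"number"}},"fingers":{"type":"number"}}}},"newtons":{"type":"number"}},"required":["rows"]}

```bash
ls; mkdir -p pics
cat > h.py <<'E'
import numpy as np,cv2
from scipy.spatial.transform import Rotation as R
from station import monitor,viewer,hand_in
def rotm(a):
    a=np.array(a,float)
    return a if a.shape==(3,3) else (R.from_euler('xyz',a).as_matrix() if a.size==3 else R.from_quat(a).as_matrix())
def px2w(s,c,z=None,plane=None):
    K=np.array(s['camera_matrix']);M=rotm(s['attitude']);o=np.array(s['origin'])
    c=np.array(c,float);d=np.array([(c[0]-K[0,2])/K[0,0],-(c[1]-K[1,2])/K[1,1],-1.])
    d=M@d
    if plane is not None: return o+d*(plane-o[2])/d[2]
    if z is None:
        u,v=np.round(c).astype(int);p=s['z_map'][max(v-2,0):v+3,max(u-2,0):u+3];p=p[p>0];z=np.median(p) if p.size else np.nan
    return o+d*z
def cloud(s):
    K=np.array(s['camera_matrix']);M=rotm(s['attitude']);z=s['z_map']
    v,u=np.mgrid[:z.shape[0],:z.shape[1]]
    d=np.stack([(u-K[0,2])/K[0,0]*z,-(v-K[1,2])/K[1,1]*z,-z],-1)
    P=d@M.T+np.array(s['origin']);P[z==0]=np.nan;return P
def w2px(s,p):
    K=np.array(s['camera_matrix']);M=rotm(s['attitude']);c=M.T@(np.array(p)-np.array(s['origin']))
    return K[0,0]*c[0]/-c[2]+K[0,2],-K[1,1]*c[1]/-c[2]+K[1,2]
E
python3 - <<'E'
from h import *
np.set_printoptions(precision=4,suppress=True)
print(monitor.state())
im=[]
for n in('top','scene'):
    s=viewer.capture(n);im.append(s['frame']);print(n,s['origin'],s['attitude'],s['camera_matrix'],s.get('distortion'),s.keys())
    for t in ['tin1_c','chamber','console','lid_hinge','lid_handle','key_grip','reagent_c','beaker_c','timer_c']:
        for r in viewer.pinpoint(s,t)[:7]:
            if r['p']>.2: print(t,round(r['p'],2),np.round(r['centre'],1),px2w(s,r['centre']))
    cv2.imwrite(f'pics/{n}0.png',s['frame'])
E
```

```text
pics
{'time_s': 0.0, 'q': array([-1.2772,  0.4119, -0.0127,  1.597 ,  0.0056,  1.1343, -0.0822]), 'joint_vel': array([ 0.0027, -0.0008,  0.0012,  0.0008,  0.0006,  0.0003,  0.0008]), 'effort': array([  0.0005, -58.7956,   0.6422, -29.1079,  -0.0537,   0.0182,
         0.0002]), 'tcp_pos': array([0.2212, 0.5843, 0.4038]), 'tool_rot': array([-3.14  ,  0.0001,  2.7798]), 'wrist_force': array([0.1628, 0.2255, 0.4599]), 'wrist_torque': array([ 0.0219, -0.0125,  0.0228]), 'width': 0.08765199389517425}
top [ 0.32   -0.0337  1.3751] [ 0.1899 -0.0162 -1.5842] [[395.6957   0.     262.4244]
 [  0.     395.6957 189.0717]
 [  0.       0.       1.    ]] None dict_keys(['frame', 'z_map', 'camera_matrix', 'origin', 'attitude', 'shot'])
console 0.58 [299.3 242.6] [ 0.3911 -0.1777  0.0614]
lid_hinge 0.89 [293.9 168.5] [ 0.627  -0.1605  0.1258]
key_grip 0.46 [332.1 246.9] [ 0.3758 -0.2864  0.0576]
reagent_c 0.84 [179.  145.7] [0.7124 0.2172 0.1092]
reagent_c 0.26 [152.3 239.3] [0.4091 0.3101 0.0445]
beaker_c 0.68 [393.4 185.1] [ 0.5919 -0.5237  0.0087]
timer_c 0.6 [125.9 166.6] [0.6553 0.4052 0.0597]
scene [ 1.3597 -0.1846  0.9437] [ 0.7718 -0.0028  1.4124] [[347.7047   0.     256.6232]
 [  0.     347.7047 191.22  ]
 [  0.       0.       1.    ]] None dict_keys(['frame', 'z_map', 'camera_matrix', 'origin', 'attitude', 'shot'])
lid_hinge 0.63 [222.2 210.1] [ 0.6317 -0.1756  0.1181]
lid_handle 0.66 [212.8 156.8] [ 0.3958 -0.1863  0.1413]
key_grip 0.56 [350.1 226.5] [0.7447 0.2077 0.101 ]
key_grip 0.39 [183.6 169.9] [ 0.4545 -0.2894  0.1455]
reagent_c 0.77 [349.1 227.1] [0.7438 0.2056 0.0973]
beaker_c 0.67 [120.6 228. ] [ 0.6173 -0.4991  0.0735]
timer_c 0.88 [394.4 213.6] [0.6837 0.3934 0.0579]
```

```bash
python3 -c "
import cv2;a=cv2.imread('pics/top0.png');b=cv2.imread('pics/scene0.png')
cv2.imwrite('pics/t1.png',cv2.resize(a,(800,600)));cv2.imwrite('pics/s1.png',cv2.resize(b,(800,600)))"
```

```text
(no output)
```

View pics/t1.png

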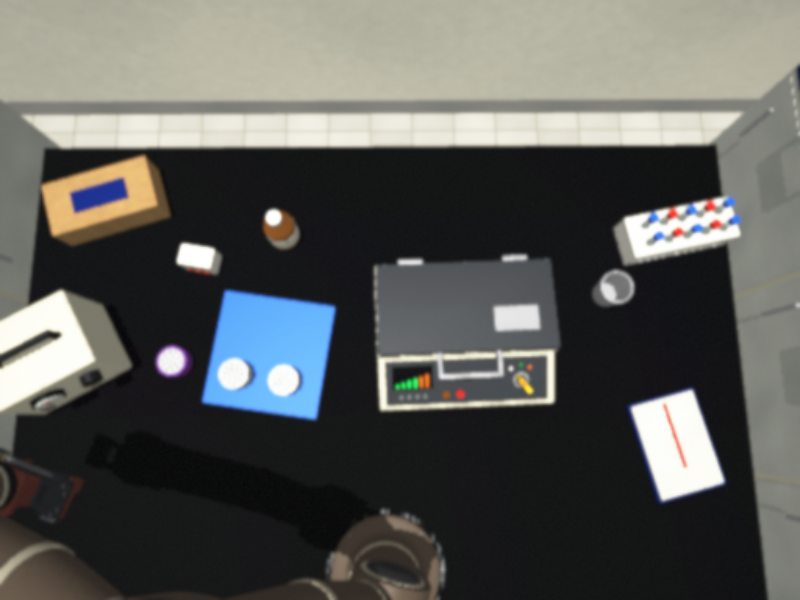

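View pics/s1.png

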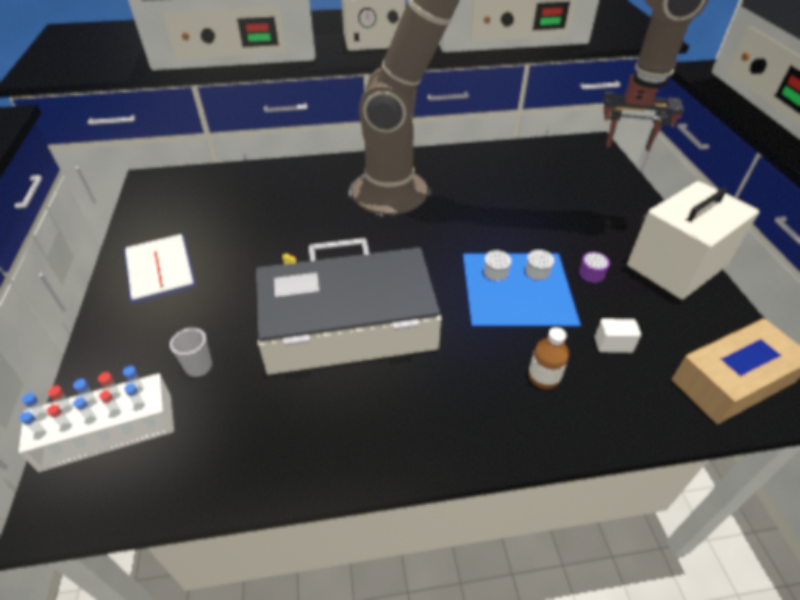

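Top view (800×600 scale) shows two white tins on the blue mat at about (234,374) and (284,380). The purple look-alike is off the mat at (172,361) and stays where it is. The dryer is at the centre right with its front facing the robot, the handle is at (470,370) and the key at (523,383).

Run:
```python
from h import *
np.set_printoptions(precision=4,suppress=True)
s=viewer.capture('top');P=cloud(s);hsv=cv2.cvtColor(s['frame'],cv2.COLOR_BGR2HSV)
# tins
for c in [(150,239),(182,243),(110,231)]:
    u,v=c;m=np.zeros(P.shape[:2],bool);m[v-16:v+17,u-16:u+17]=1
    m&=(P[...,2]>.036)&(P[...,2]<.06)
    q=P[m];r,_,_=cv2.minAreaRect(q[:,:2].astype(np.float32)),0,0
    print('tin',c,m.sum(),r,np.median(q[:,2]),cv2.minEnclosingCircle(q[:,:2].astype(np.float32)))
    print(' plane',px2w(s,c,plane=.045))
for sn in('top','scene'):
    if sn=='scene': s=viewer.capture('scene');P=cloud(s)
    m=(P[...,2]>.105)&(P[...,2]<.135)&(P[...,0]>.40)&(P[...,0]<.75)&(P[...,1]<.1)&(P[...,1]>-.42)
    q=P[m];m2=cv2.connectedComponents(m.astype(np.uint8))[1];k=np.argmax(np.bincount(m2[m]));q=P[m2==k]
    print(sn,'lid',cv2.minAreaRect(q[:,:2].astype(np.float32)),np.median(q[:,2]))
    f=s['frame'].astype(int);y=(f[...,2]>150)&(f[...,1]>110)&(f[...,0]<90)&(P[...,1]<-.2)&(P[...,1]>-.4)&(P[...,0]>.3)&(P[...,0]<.6)
    print('key',y.sum(),P[y][:12], np.median(P[y],0) if y.any() else '', np.argwhere(y).mean(0)[::-1])
for t in ['tin1_c']:
    print([(r['p'],r['centre']) for r in viewer.cut_out(s,t)][:5])
cv2.imwrite('pics/k.png',cv2.resize(viewer.capture('top')['frame'][215:270,235:365],None,fx=6,fy=6,interpolation=cv2.INTER_CUBIC))
```

```text
tin (150, 239) 296 ((0.41033849120140076, 0.3202191889286041), (0.06197650730609894, 0.06185917183756828), 45.2232780456543) 0.044129064344853974 ((0.40995362401008606, 0.3202368915081024), 0.0324329137802124)
 plane [0.4101 0.3176 0.045 ]
tin (182, 243) 292 ((0.39582592248916626, 0.21496407687664032), (0.06014874204993248, 0.060852840542793274), 0.48271864652633667) 0.044531762461853086 ((0.3955309987068176, 0.21504665911197662), 0.032343678176403046)
 plane [0.3956 0.2112 0.045 ]
tin (110, 231) 301 ((0.43866315484046936, 0.4535718262195587), (0.06437880545854568, 0.06074950471520424), 86.30498504638672) 0.044121327708896096 ((0.4381401240825653, 0.45347845554351807), 0.032725874334573746)
 plane [0.4383 0.4515 0.045 ]
top lid ((0.5811067819595337, -0.16819684207439423), (0.12117461860179901, 0.367569237947464), 1.701130747795105) 0.13086201878051806
key 54 [[ 0.4174 -0.3095  0.0667]
 [ 0.4139 -0.3086  0.0701]
 [ 0.3938 -0.2786  0.0841]
 [ 0.3934 -0.2809  0.0891]
 [ 0.3933 -0.2838  0.0908]
 [ 0.3902 -0.2773  0.09  ]
 [ 0.3899 -0.2795  0.0955]
 [ 0.3895 -0.2816  0.1015]
 [ 0.3901 -0.2871  0.0899]
 [ 0.387  -0.2771  0.0904]
 [ 0.3864 -0.2783  0.1012]
 [ 0.3862 -0.2809  0.1044]] [ 0.3766 -0.2904  0.1013] [335.7037 245.7222]
scene lid ((0.5972210764884949, -0.17023830115795135), (0.10809122025966644, 0.3665057420730591), 3.338407039642334) 0.13049087581130714
key 37 [[ 0.3661 -0.3004  0.1018]
 [ 0.3664 -0.2968  0.1016]
 [ 0.3654 -0.3047  0.097 ]
 [ 0.3721 -0.3004  0.1022]
 [ 0.3748 -0.2965  0.104 ]
 [ 0.3776 -0.2927  0.1059]
 [ 0.3803 -0.2889  0.1077]
 [ 0.3832 -0.2851  0.1097]
 [ 0.3674 -0.3052  0.0939]
 [ 0.3744 -0.3008  0.0994]
 [ 0.3795 -0.2967  0.1033]
 [ 0.3826 -0.2928  0.1055]] [ 0.3826 -0.2927  0.1011] [184.5135 165.8649]
[(0.54, [217.0, 188.3])]
```

View pics/k.png

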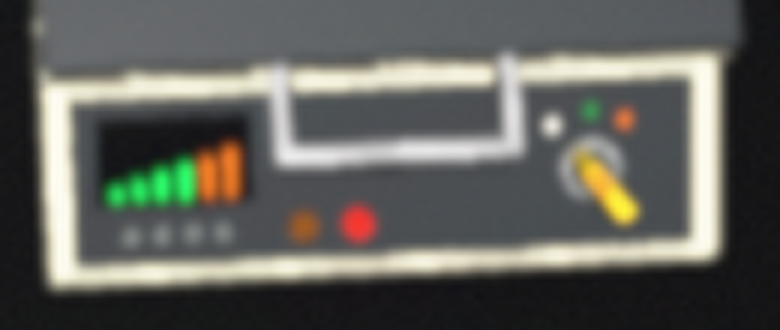

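```bash
cat >> h.py <<'E'
def dryer(s,P=None,lo=.12,hi=.15):
    P=cloud(s);m=(P[...,2]>lo)&(P[...,2]<hi)&(P[...,0]>.44)&(P[...,0]<.75)&(P[...,1]<.1)&(P[...,1]>-.42)
    l=cv2.connectedComponents(m.astype(np.uint8))[1];k=np.argmax(np.bincount(l[m]));return P[l==k]
E
python3 - <<'E'
from h import *
np.set_printoptions(precision=4,suppress=True)
for n in('top','scene'):
    s=viewer.capture(n);q=dryer(s);A=np.c_[q[:,:2],np.ones(len(q))]
    print(n,len(q),cv2.minAreaRect(q[:,:2].astype(np.float32)),np.linalg.lstsq(A,q[:,2],rcond=None)[0])
    for t in ['lid_handle','lid_hinge','key_grip','console','chamber']:
        print(t,[(round(r['p'],2),np.round(r['centre'],1)) for r in viewer.pinpoint(s,t)[:3]])
    # handle bar by light pixels
    P=cloud(s);f=s['frame'].astype(int);m=(f.min(-1)>120)&(P[...,2]>.105)&(P[...,0]>.36)&(P[...,0]<.45)&(P[...,1]>-.26)&(P[...,1]<-.09)
    print('bar',m.sum(),P[m].mean(0),P[m].min(0),P[m].max(0))
    h=cv2.cvtColor(s['frame'],cv2.COLOR_BGR2HSV)
    if n=='top':
        for c in [(245+82,0)]:pass
        for nm,(u,v) in dict(white=(235+551/6,215+126/6),green=(235+591/6,215+111/6),orange=(235+624/6,215+120/6),ring=(235+590/6,215+168/6),barL=(235+285/6,215+158/6),barR=(235+518/6,215+145/6),cfl=(235+50/6,215+285/6),cfr=(235+717/6,215+258/6)).items(): print(nm,px2w(s,(u,v)),px2w(s,(u,v),plane=.066),px2w(s,(u,v),plane=.121))
E
```

```text
top 6541 ((0.5391673445701599, -0.17080044746398926), (0.20117101073265076, 0.3663838505744934), 1.707420825958252) [-0.095  -0.0029  0.187 ]
lid_handle [(0.9, array([300.3, 239.3]))]
lid_hinge [(0.77, array([294.3, 168. ]))]
key_grip [(0.5, array([333.7, 244.5]))]
console [(0.77, array([297.4, 244.6]))]
chamber []
bar 287 [ 0.4127 -0.1732  0.1414] [ 0.3885 -0.258   0.1062] [ 0.4468 -0.0929  0.1533]
white [ 0.4113 -0.269   0.0662] [ 0.4114 -0.269   0.066 ] [ 0.4075 -0.2591  0.121 ]
green [ 0.419  -0.2907  0.0697] [ 0.4193 -0.2915  0.066 ] [ 0.4151 -0.2806  0.121 ]
orange [ 0.414  -0.3091  0.0679] [ 0.4141 -0.3095  0.066 ] [ 0.4102 -0.2979  0.121 ]
ring [ 0.3865 -0.2834  0.0969] [ 0.3882 -0.2894  0.066 ] [ 0.3853 -0.2787  0.121 ]
barL [ 0.3912 -0.1168  0.1434] [ 0.3957 -0.122   0.066 ] [ 0.3925 -0.1183  0.121 ]
barR [ 0.3963 -0.2374  0.1442] [ 0.4012 -0.2503  0.066 ] [ 0.3978 -0.2412  0.121 ]
cfl [0.3294 0.009  0.0002] [0.329 0.007 0.066] [0.3286 0.0053 0.121 ]
cfr [ 0.3395 -0.3729  0.0001] [ 0.3386 -0.3566  0.066 ] [ 0.3378 -0.343   0.121 ]
scene 5059 ((0.5371876955032349, -0.17185087502002716), (0.19551849365234375, 0.3666948080062866), 1.658219814300537) [-0.0986 -0.0037  0.1897]
lid_handle [(0.67, array([215.3, 159.4]))]
lid_hinge [(0.92, array([226. , 208.2]))]
key_grip [(0.43, array([186.2, 167.8]))]
console [(0.75, array([119.1, 226.9]))]
chamber []
bar 136 [ 0.4074 -0.1757  0.1454] [ 0.39   -0.24    0.1396] [ 0.4468 -0.1109  0.1511]
```

Lid is currently ajar by about 0.095 rad. That puts the dryer yaw at about 1.7°, the chamber at (.540,-.171), the hinge at (.628,-.169) and the bar at about (.397,-.176,.143). The tins are at (.410,.320) and (.396,.215). Next I turn the jaws across the bar and move over it.

Emit:
{"name": "servo_tool", "arguments": {"rows": [{"rot":[0,0,10],"linear":[0,0,0],"fingers":1},{"rot":[0,0,10],"linear":[0,0,0],"fingers":1},{"rot":[0,0,10],"linear":[0,0,0],"fingers":1},{"rot":[0,0,10],"linear":[0,0,0],"fingers":1},{"rot":[0,0,10],"linear":[0,0,0],"fingers":1}]}}

```text
time_s: 2.42
tcp_pos: [0.2212, 0.5845, 0.4047]
tool_rot: [-3.142, -0.0, 1.901]
wrist_force: [-0.5, 0.7, -0.2]
width: 0.0878
```

Emit:
{"name": "servo_tool", "arguments": {"rows": [{"rot":[0,0,10],"linear":[0,0,0],"fingers":1},{"rot":[0,0,7.6],"linear":[0,0,0],"fingers":1},{"rot":[0,0,0],"linear":[0,50,0],"fingers":1},{"rot":[0,0,0],"linear":[0,50,0],"fingers":1},{"rot":[0,0,0],"linear":[0,54,0],"fingers":1}]}}

```text
time_s: 3.05
tcp_pos: [0.376, 0.5894, 0.4048]
tool_rot: [-3.141, -0.001, 1.601]
wrist_force: [-0.6, 0.6, -0.0]
width: 0.0878
```

Emit:
{"name": "servo_tool", "arguments": {"rows": [{"rot":[0,0,0],"linear":[-51,0,0],"fingers":1},{"rot":[0,0,0],"linear":[-51,0,0],"fingers":1},{"rot":[0,0,0],"linear":[-51,0,0],"fingers":1},{"rot":[0,0,0],"linear":[-51,0,0],"fingers":1},{"rot":[0,0,0],"linear":[-51,0,0],"fingers":1}]}}

```text
time_s: 3.68
tcp_pos: [0.3825, 0.3324, 0.4048]
tool_rot: [3.141, -0.0, 1.6]
wrist_force: [0.8, -0.7, 0.7]
width: 0.0878
```

Emit:
{"name": "servo_tool", "arguments": {"rows": [{"rot":[0,0,0],"linear":[-51,0,0],"fingers":1},{"rot":[0,0,0],"linear":[-51,0,0],"fingers":1},{"rot":[0,0,0],"linear":[-51,0,0],"fingers":1},{"rot":[0,0,0],"linear":[-51,0,0],"fingers":1},{"rot":[0,0,0],"linear":[-51,0,0],"fingers":1}]}}

```text
time_s: 4.3
tcp_pos: [0.3899, 0.0776, 0.4049]
tool_rot: [3.141, -0.001, 1.6]
wrist_force: [0.6, -0.2, -0.3]
width: 0.0874
```

Emit:
{"name": "servo_tool", "arguments": {"rows": [{"rot":[0,0,0],"linear":[-51,0,0],"fingers":1},{"rot":[0,0,0],"linear":[-51,0,0],"fingers":1},{"rot":[0,0,0],"linear":[-51,0,0],"fingers":1},{"rot":[0,0,0],"linear":[-51,0,0],"fingers":1},{"rot":[0,0,0],"linear":[-51,0,0],"fingers":1}]}}

```text
time_s: 4.92
tcp_pos: [0.3972, -0.1773, 0.4051]
tool_rot: [3.14, -0.001, 1.6]
wrist_force: [0.3, 0.9, -0.4]
width: 0.0879
```

Run:
```python
from h import *
np.set_printoptions(precision=4,suppress=True)
s=viewer.capture('wrist');P=cloud(s);print(s['origin'],s['attitude'])
f=s['frame'].astype(int)
m=(f.min(-1)>110)&(P[...,2]>.132)&(P[...,2]<.155)&(P[...,0]>.37)&(P[...,0]<.43)
print('bar',m.sum(),P[m].mean(0),P[m].min(0),P[m].max(0), np.percentile(P[m],[5,50,95],axis=0))
for t in ['lid_handle','key_grip']:
    print(t,[(round(r['p'],2),np.round(r['centre'],1),px2w(s,r['centre'])) for r in viewer.pinpoint(s,t)[:3]])
cv2.imwrite('pics/w1.png',s['frame'])
```

```text
[ 0.3956 -0.1061  0.3838] [-0.261  -0.002   0.0299]
bar 3056 [ 0.4019 -0.1664  0.1451] [ 0.3893 -0.2382  0.1377] [ 0.4299 -0.1081  0.1488] [[ 0.3909 -0.2334  0.1419]
 [ 0.3977 -0.1611  0.1454]
 [ 0.4253 -0.1103  0.1473]]
lid_handle [(0.89, array([248.1, 196.8]), array([ 0.3946, -0.1735,  0.1468]))]
key_grip [(0.63, array([231.4, 290. ]), array([ 0.392 , -0.1483,  0.3158]))]
```

View pics/w1.png

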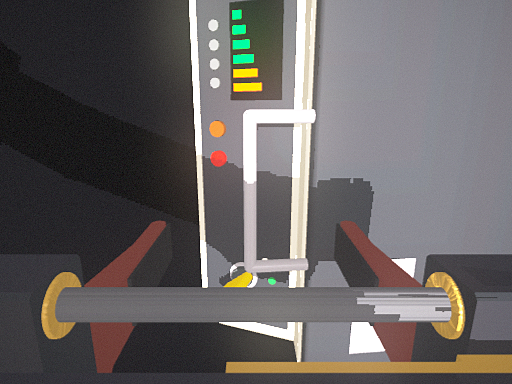

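The wrist view shows the bar as a vertical strip at column 250, rows 115–265, between the fingers. It measures x≈.3945 with its top at .148. I narrow the jaws so the inner finger clears the lid edge, go down and grip.

Emit:
{"name": "servo_tool", "arguments": {"rows": [{"rot":[0,0,0],"linear":[0,-3,0],"fingers":0.4},{"rot":[0,0,0],"linear":[4,0,0],"fingers":0.4},{"rot":[0,0,0],"linear":[0,0,20],"fingers":0.4},{"rot":[0,0,0],"linear":[0,0,20],"fingers":0.4},{"rot":[0,0,0],"linear":[0,0,20],"fingers":0.4}]}}

```text
time_s: 5.7
tcp_pos: [0.3946, -0.1703, 0.3441]
tool_rot: [3.141, -0.001, 1.602]
wrist_force: [-0.4, 0.3, -0.2]
width: 0.0414
```

Emit:
{"name": "servo_tool", "arguments": {"rows": [{"rot":[0,0,0],"linear":[0,0,20],"fingers":0.4},{"rot":[0,0,0],"linear":[0,0,18],"fingers":0.4},{"rot":[0,0,0],"linear":[0,0,0],"fingers":0},{"rot":[0,0,0],"linear":[0,0,0],"fingers":0},{"rot":[0,0,0],"linear":[0,0,0],"fingers":0}], "newtons": 20}}

```text
time_s: 6.32
tcp_pos: [0.3948, -0.1715, 0.3074]
tool_rot: [3.14, -0.0, 1.601]
wrist_force: [-0.2, 1.1, 0.6]
width: 0.0093
```

Emit:
{"name": "servo_tool", "arguments": {"rows": [{"rot":[0,0,0],"linear":[0,0,0],"fingers":0},{"rot":[0,0,0],"linear":[0,0,0],"fingers":0}]}}

```text
time_s: 6.58
tcp_pos: [0.3948, -0.1716, 0.3071]
tool_rot: [3.14, -0.0, 1.6]
wrist_force: [1.7, 2.2, 1.0]
width: 0.0093
```

Run:
```python
import numpy as np
r=np.hypot(.232,.009);a0=np.arctan2(.009,.232)
th=np.concatenate([np.arange(.095,1.7,.115),[1.7]])
x=-r*np.cos(th+a0)*1000;z=r*np.sin(th+a0)*1000
for a,b,c in zip(th[1:],np.diff(x),np.diff(z)):print(round(a,3),round(b),round(-c))
```

```text
0.21 5 -26
0.325 8 -25
0.44 11 -24
0.555 14 -23
0.67 16 -21
0.785 19 -19
0.9 21 -17
1.015 22 -15
1.13 24 -12
1.245 25 -9
1.36 26 -6
1.475 27 -3
1.59 27 0
1.7 25 3
```

Emit:
{"name": "servo_tool", "arguments": {"rows": [{"rot":[0,0,0],"linear":[0,5,-26],"fingers":0},{"rot":[0,0,0],"linear":[0,8,-25],"fingers":0},{"rot":[0,0,0],"linear":[0,11,-24],"fingers":0},{"rot":[0,0,0],"linear":[0,14,-23],"fingers":0},{"rot":[0,0,0],"linear":[0,16,-21],"fingers":0}]}}

```text
time_s: 7.2
tcp_pos: [0.4462, -0.1702, 0.425]
tool_rot: [-3.134, -0.002, 1.599]
wrist_force: [-5.9, 0.4, -2.5]
width: 0.0089
```

Emit:
{"name": "servo_tool", "arguments": {"rows": [{"rot":[0,0,0],"linear":[0,19,-19],"fingers":0},{"rot":[0,0,0],"linear":[0,21,-17],"fingers":0},{"rot":[0,0,0],"linear":[0,22,-15],"fingers":0}]}}

```text
time_s: 7.58
tcp_pos: [0.5074, -0.1695, 0.4774]
tool_rot: [-3.132, -0.004, 1.598]
wrist_force: [-12.7, 1.7, 11.7]
width: 0.0092
```

Emit:
{"name": "servo_tool", "arguments": {"rows": [{"rot":[0,0,0],"linear":[0,24,-12],"fingers":0},{"rot":[0,0,0],"linear":[0,25,-9],"fingers":0},{"rot":[0,0,0],"linear":[0,26,-6],"fingers":0}]}}

```text
time_s: 7.95
tcp_pos: [0.5849, -0.1667, 0.5052]
tool_rot: [-3.14, -0.001, 1.599]
wrist_force: [-5.8, 1.1, 7.7]
width: 0.0096
```

Emit:
{"name": "servo_tool", "arguments": {"rows": [{"rot":[0,0,0],"linear":[0,27,-3],"fingers":0},{"rot":[0,0,0],"linear":[0,27,0],"fingers":0},{"rot":[0,0,0],"linear":[0,25,3],"fingers":0},{"rot":[0,0,0],"linear":[0,0,0],"fingers":0}]}}

```text
time_s: 8.45
tcp_pos: [0.6658, -0.1634, 0.503]
tool_rot: [3.141, 0.001, 1.601]
wrist_force: [5.2, 1.9, 0.2]
width: 0.0095
```

Emit:
{"name": "servo_tool", "arguments": {"rows": [{"rot":[0,0,0],"linear":[0,0,0],"fingers":0.5},{"rot":[0,0,0],"linear":[0,0,0],"fingers":0.5},{"rot":[0,0,0],"linear":[0,0,-30],"fingers":0.5},{"rot":[0,0,0],"linear":[0,0,-40],"fingers":0.5},{"rot":[0,0,0],"linear":[0,-50,0],"fingers":1}]}}

```text
time_s: 9.07
tcp_pos: [0.6158, -0.1647, 0.5759]
tool_rot: [3.138, 0.003, 1.602]
wrist_force: [-0.7, -0.8, -0.5]
width: 0.0506
```

Emit:
{"name": "servo_tool", "arguments": {"rows": [{"rot":[0,0,0],"linear":[20,-50,0],"fingers":1},{"rot":[0,0,0],"linear":[40,-40,0],"fingers":1},{"rot":[0,0,0],"linear":[55,-25,20],"fingers":1},{"rot":[0,0,0],"linear":[55,-20,40],"fingers":1},{"rot":[0,0,0],"linear":[55,-20,50],"fingers":1}]}}

```text
time_s: 9.7
tcp_pos: [0.4581, 0.0385, 0.4778]
tool_rot: [3.14, -0.002, 1.601]
wrist_force: [0.4, -0.2, -0.6]
width: 0.0877
```

Emit:
{"name": "servo_tool", "arguments": {"rows": [{"rot":[0,0,-10],"linear":[0,0,20],"fingers":1},{"rot":[0,0,-10],"linear":[0,0,20],"fingers":1},{"rot":[0,0,-10],"linear":[0,0,20],"fingers":1},{"rot":[0,0,-10],"linear":[0,0,20],"fingers":1},{"rot":[0,0,-10],"linear":[0,0,0],"fingers":1}]}}

```text
time_s: 10.32
tcp_pos: [0.4586, 0.037, 0.3968]
tool_rot: [-3.139, -0.002, 2.478]
wrist_force: [0.8, 0.1, 0.5]
width: 0.0883
```

Emit:
{"name": "servo_tool", "arguments": {"rows": [{"rot":[0,0,-10],"linear":[0,0,0],"fingers":1},{"rot":[0,0,-10],"linear":[0,0,0],"fingers":1},{"rot":[0,0,-10],"linear":[0,0,0],"fingers":1},{"rot":[0,0,-10],"linear":[0,0,0],"fingers":1}]}}

```text
time_s: 10.82
tcp_pos: [0.4591, 0.0369, 0.3982]
tool_rot: [3.141, -0.0, -3.107]
wrist_force: [0.7, 0.5, -0.6]
width: 0.088
```

```bash
cat >> h.py <<'E'
def tins(s):
    "tops at z~.045 around the mat, circle fits"
    P=cloud(s);m=(P[...,2]>.035)&(P[...,2]<.056)&(P[...,0]>.25)&(P[...,0]<.75)&(P[...,1]>.05)&(P[...,1]<.55)
    n,l,st,_=cv2.connectedComponentsWithStats(m.astype(np.uint8));o=[]
    for i in range(1,n):
        if st[i,4]>60:
            q=P[l==i];r=cv2.minAreaRect(q[:,:2].astype(np.float32));c=s['frame'][l==i].mean(0)
            o.append((st[i,4],np.round(r[0],4),np.round(r[1],3),round(float(np.median(q[:,2])),3),c.round()))
    return o
E
python3 - <<'E'
from h import *
np.set_printoptions(precision=4,suppress=True)
s=viewer.capture('top');print(*tins(s),sep='\n');im=s['frame']
P=cloud(s)
# chamber: floor level points z~.045 inside, rim at .11
m=(abs(P[...,2]-.045)<.008)&(P[...,0]>.43)&(P[...,0]<.66)&(P[...,1]<.02)&(P[...,1]>-.36)
l=cv2.connectedComponents(m.astype(np.uint8))[1];k=np.argmax(np.bincount(l[m]));q=P[l==k]
print('floor',len(q),cv2.minAreaRect(q[:,:2].astype(np.float32)),q[:,2].mean())
t=monitor.state();print(t['tcp_pos'],t['tool_rot'],t['q'])
s2=viewer.capture('scene');P=cloud(s2);m=(P[...,2]>.2)&(P[...,0]>.55)&(P[...,1]<.1)&(P[...,1]>-.4);q=P[m];print('lid x by z',q[:,0].mean(),np.polyfit(q[:,2],q[:,0],1))
cv2.imwrite('pics/o.png',np.hstack([im[100:300,80:380],s2['frame'][80:280,80:380]]))
E
```

```text
(np.int32(72), array([0.6491, 0.4026]), array([0.038, 0.083]), 0.049, array([145., 155., 161.]))
(np.int32(298), array([0.4386, 0.4543]), array([0.064, 0.06 ]), 0.044, array([209., 187., 201.]))
(np.int32(295), array([0.4102, 0.3208]), array([0.06 , 0.063]), 0.044, array([235., 236., 232.]))
(np.int32(294), array([0.3959, 0.2147]), array([0.061, 0.06 ]), 0.044, array([242., 242., 238.]))
floor 3643 ((0.5399095416069031, -0.17192862927913666), (0.14361710846424103, 0.32881787419319153), 1.8524870872497559) 0.04496087376481869
[0.4591 0.0369 0.3982] [ 3.1413 -0.0003 -3.0986] [-0.7076  0.1352  0.5841  2.0154 -0.0881  1.0152  1.5327]
lid x by z 0.6622779269558491 [0.0848 0.64  ]
```

View pics/o.png

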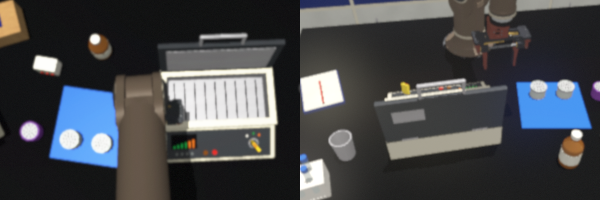

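The lid stands upright leaning slightly back, and the chamber floor is clear (top crop about (220,98)). The tins haven't moved. I go for the nearer tin at (.396,.215).

Emit:
{"name": "servo_tool", "arguments": {"rows": [{"rot":[0,0,0],"linear":[19,60,0],"fingers":1},{"rot":[0,0,0],"linear":[19,60,0],"fingers":1},{"rot":[0,0,0],"linear":[19,60,0],"fingers":1},{"rot":[0,0,0],"linear":[0,0,40],"fingers":1},{"rot":[0,0,0],"linear":[0,0,40],"fingers":1}]}}

```text
time_s: 11.55
tcp_pos: [0.3974, 0.2151, 0.3177]
tool_rot: [3.14, 0.001, -3.115]
wrist_force: [0.1, -0.3, -0.3]
width: 0.0879
```

Emit:
{"name": "servo_tool", "arguments": {"rows": [{"rot":[0,0,0],"linear":[0,0,40],"fingers":1},{"rot":[0,0,0],"linear":[0,0,0],"fingers":1}]}}

```text
time_s: 11.8
tcp_pos: [0.397, 0.2137, 0.2764]
tool_rot: [-3.138, -0.004, -3.116]
wrist_force: [-0.2, 0.1, -0.0]
width: 0.0881
```

Run:
```python
from h import *
np.set_printoptions(precision=4,suppress=True)
s=viewer.capture('wrist');P=cloud(s);print(*tins(s),sep='\n');print(monitor.state()['tcp_pos'],monitor.state()['tool_rot'])
cv2.imwrite('pics/w2.png',s['frame'])
```

```text
(np.int32(6487), array([0.3966, 0.216 ]), array([0.063, 0.063]), 0.044, array([190., 181., 183.]))
(np.int32(5442), array([0.4066, 0.325 ]), array([0.062, 0.052]), 0.044, array([241., 238., 239.]))
[0.3978 0.214  0.278 ] [-3.1398 -0.0018 -3.1156]
```

View pics/w2.png

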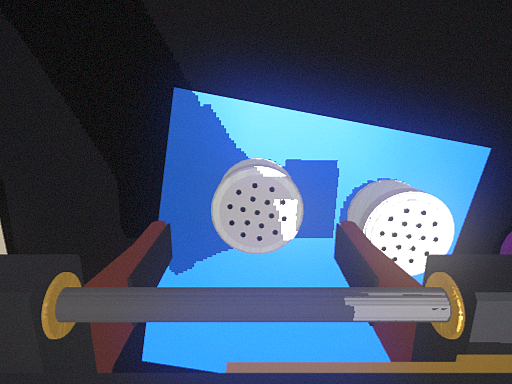

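The tin sits centred between the fingers at (257,208), and the second tin at (408,232) is clear of the outer finger. I go down and grip.

Emit:
{"name": "servo_tool", "arguments": {"rows": [{"rot":[0,0,0],"linear":[1,1,30],"fingers":1},{"rot":[0,0,0],"linear":[0,0,30],"fingers":1},{"rot":[0,0,0],"linear":[0,0,24],"fingers":1},{"rot":[0,0,0],"linear":[0,0,0],"fingers":0.5},{"rot":[0,0,0],"linear":[0,0,0],"fingers":0}], "newtons": 30}}

```text
time_s: 12.48
tcp_pos: [0.3978, 0.2157, 0.1958]
tool_rot: [3.14, 0.002, -3.113]
wrist_force: [0.2, -0.3, 0.7]
width: 0.0714
```

Emit:
{"name": "servo_tool", "arguments": {"rows": [{"rot":[0,0,0],"linear":[0,0,0],"fingers":0},{"rot":[0,0,0],"linear":[0,0,0],"fingers":0},{"rot":[0,0,0],"linear":[0,0,-30],"fingers":0},{"rot":[0,0,0],"linear":[0,0,-40],"fingers":0},{"rot":[0,0,0],"linear":[0,0,-40],"fingers":0}]}}

```text
time_s: 13.1
tcp_pos: [0.3968, 0.2152, 0.3058]
tool_rot: [3.142, 0.0, -3.113]
wrist_force: [0.2, 1.1, -2.2]
width: 0.0618
```

Emit:
{"name": "servo_tool", "arguments": {"rows": [{"rot":[0,0,0],"linear":[0,0,-45],"fingers":0},{"rot":[0,0,0],"linear":[-13,-47,0],"fingers":0},{"rot":[0,0,0],"linear":[-13,-47,0],"fingers":0},{"rot":[0,0,0],"linear":[-13,-47,0],"fingers":0},{"rot":[0,0,0],"linear":[-13,-47,0],"fingers":0}]}}

```text
time_s: 13.72
tcp_pos: [0.4545, 0.0275, 0.3498]
tool_rot: [3.141, 0.001, -3.112]
wrist_force: [0.5, 1.2, -0.8]
width: 0.0617
```

Emit:
{"name": "servo_tool", "arguments": {"rows": [{"rot":[0,0,0],"linear":[-13,-47,0],"fingers":0},{"rot":[0,0,0],"linear":[-13,-47,0],"fingers":0},{"rot":[0,0,0],"linear":[-13,-47,0],"fingers":0},{"rot":[0,0,0],"linear":[-13,-47,0],"fingers":0},{"rot":[0,0,0],"linear":[-13,-47,0],"fingers":0}]}}

```text
time_s: 14.35
tcp_pos: [0.5265, -0.2053, 0.3497]
tool_rot: [3.141, 0.0, -3.112]
wrist_force: [0.4, 1.3, -1.8]
width: 0.0616
```

Emit:
{"name": "servo_tool", "arguments": {"rows": [{"rot":[0,0,0],"linear":[-14,-44,0],"fingers":0},{"rot":[0,0,0],"linear":[0,0,0],"fingers":0}]}}

```text
time_s: 14.6
tcp_pos: [0.5411, -0.2512, 0.3496]
tool_rot: [-3.139, 0.0, -3.118]
wrist_force: [-0.5, 0.2, -1.5]
width: 0.0616
```

Run:
```python
from h import *
np.set_printoptions(precision=4,suppress=True)
s=viewer.capture('wrist');P=cloud(s);t=monitor.state();print(t['tcp_pos'],t['width'])
h=t['tcp_pos'][2]
m=(P[...,2]>h-.163-.02)&(P[...,2]<h-.163+.04)&(abs(P[...,0]-.54)<.04)&(abs(P[...,1]+.247)<.05)
print(m.sum(),np.percentile(P[m],[2,50,98],axis=0) if m.any() else '')
cv2.imwrite('pics/w3.png',s['frame'])
```

```text
[ 0.5411 -0.249   0.3492] 0.061711525343298324
16155 [[ 0.5094 -0.29    0.1716]
 [ 0.5309 -0.2513  0.1978]
 [ 0.5501 -0.2124  0.2236]]
```

View pics/w3.png

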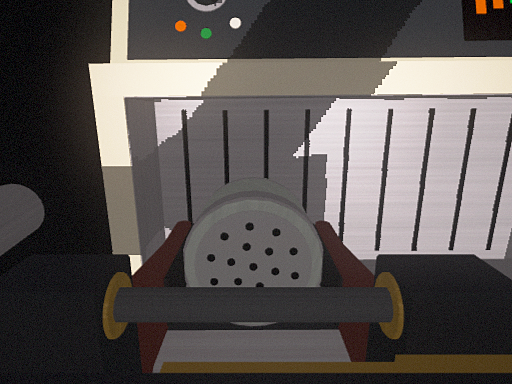

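The tin is held level at (253,260) over the chamber with the walls clear. I lower it.

Emit:
{"name": "servo_tool", "arguments": {"rows": [{"rot":[0,0,0],"linear":[0,0,30],"fingers":0},{"rot":[0,0,0],"linear":[0,0,35],"fingers":0},{"rot":[0,0,0],"linear":[0,0,30],"fingers":0},{"rot":[0,0,0],"linear":[0,0,10],"fingers":0},{"rot":[0,0,0],"linear":[0,0,3],"fingers":0}]}}

```text
time_s: 15.28
tcp_pos: [0.5417, -0.2467, 0.2414]
tool_rot: [3.141, -0.0, -3.112]
wrist_force: [0.3, -0.5, -1.0]
width: 0.0616
```

Emit:
{"name": "servo_tool", "arguments": {"rows": [{"rot":[0,0,0],"linear":[0,0,2],"fingers":0},{"rot":[0,0,0],"linear":[0,0,0],"fingers":0}]}}

```text
time_s: 15.52
tcp_pos: [0.5419, -0.2475, 0.2407]
tool_rot: [3.141, 0.002, -3.112]
wrist_force: [-2.4, 1.4, 5.4]
width: 0.0615
```

Emit:
{"name": "servo_tool", "arguments": {"rows": [{"rot":[0,0,0],"linear":[0,0,0],"fingers":1},{"rot":[0,0,0],"linear":[0,0,0],"fingers":1},{"rot":[0,0,0],"linear":[0,0,-40],"fingers":1},{"rot":[0,0,0],"linear":[0,0,-40],"fingers":1},{"rot":[0,0,0],"linear":[0,0,-40],"fingers":1}]}}

```text
time_s: 16.15
tcp_pos: [0.5415, -0.2477, 0.3604]
tool_rot: [-3.141, 0.0, -3.113]
wrist_force: [1.4, 0.2, -0.4]
width: 0.0877
```

Emit:
{"name": "servo_tool", "arguments": {"rows": [{"rot":[0,0,0],"linear":[10,50,0],"fingers":1},{"rot":[0,0,0],"linear":[10,52,0],"fingers":1},{"rot":[0,0,0],"linear":[10,52,0],"fingers":1},{"rot":[0,0,0],"linear":[10,52,0],"fingers":1},{"rot":[0,0,0],"linear":[10,52,0],"fingers":1}]}}

```text
time_s: 16.77
tcp_pos: [0.4836, 0.0104, 0.3594]
tool_rot: [3.141, 0.001, -3.113]
wrist_force: [1.1, 1.1, -0.4]
width: 0.088
```

Emit:
{"name": "servo_tool", "arguments": {"rows": [{"rot":[0,0,0],"linear":[11,52,0],"fingers":1},{"rot":[0,0,0],"linear":[11,52,0],"fingers":1},{"rot":[0,0,0],"linear":[11,52,0],"fingers":1},{"rot":[0,0,0],"linear":[11,52,0],"fingers":1},{"rot":[0,0,0],"linear":[11,52,0],"fingers":1}]}}

```text
time_s: 17.4
tcp_pos: [0.4211, 0.2687, 0.3595]
tool_rot: [3.141, 0.001, -3.113]
wrist_force: [0.4, -0.2, -0.4]
width: 0.0879
```

Emit:
{"name": "servo_tool", "arguments": {"rows": [{"rot":[0,0,0],"linear":[11,52,30],"fingers":1},{"rot":[0,0,0],"linear":[0,0,40],"fingers":1},{"rot":[0,0,0],"linear":[0,0,0],"fingers":1}]}}

```text
time_s: 17.77
tcp_pos: [0.408, 0.3184, 0.287]
tool_rot: [-3.137, -0.003, -3.112]
wrist_force: [-0.6, -0.8, 0.2]
width: 0.0876
```

```bash
cat > t.py <<'E'
from h import *
np.set_printoptions(precision=4,suppress=True)
for n in('wrist','top'):
    s=viewer.capture(n);print(n,*tins(s),sep='\n')
P=cloud(s);m=(P[...,2]>.08)&(P[...,2]<.1)&(P[...,0]>.48)&(P[...,0]<.61)&(P[...,1]<-.02)&(P[...,1]>-.32)
n,l,st,c=cv2.connectedComponentsWithStats(m.astype(np.uint8))
for i in range(1,n):
    if st[i,4]>40:q=P[l==i];print('chamber tin',st[i,4],cv2.minAreaRect(q[:,:2].astype(np.float32)),np.median(q[:,2]))
t=monitor.state();print(t['time_s'],t['tcp_pos'],t['tool_rot'])
E
python3 t.py
```

```text
wrist
(np.int32(5893), array([0.4114, 0.3223]), array([0.063, 0.063]), 0.044, array([199., 188., 191.]))
(np.int32(3821), array([0.4329, 0.4515]), array([0.05 , 0.061]), 0.044, array([231., 190., 223.]))
top
(np.int32(62), array([0.6482, 0.3917]), array([0.033, 0.068]), 0.049, array([147., 157., 164.]))
chamber tin 51 ((0.6073906421661377, -0.08069954067468643), (0.002611723029986024, 0.12068042159080505), 2.0742805004119873) 0.09029588824769541
chamber tin 290 ((0.5385793447494507, -0.24708284437656403), (0.060916002839803696, 0.06243431568145752), 0.6632643342018127) 0.08889785506007208
17.875 [0.4097 0.3182 0.2899] [-3.1412  0.0004 -3.114 ]
```

Emit:
{"name": "servo_tool", "arguments": {"rows": [{"rot":[0,0,0],"linear":[-1,3,36],"fingers":1},{"rot":[0,0,0],"linear":[0,0,35],"fingers":1},{"rot":[0,0,0],"linear":[0,0,24],"fingers":1},{"rot":[0,0,0],"linear":[0,0,0],"fingers":0.5},{"rot":[0,0,0],"linear":[0,0,0],"fingers":0}]}}

```text
time_s: 18.5
tcp_pos: [0.411, 0.3219, 0.196]
tool_rot: [3.14, 0.002, -3.114]
wrist_force: [0.5, 0.2, 0.7]
width: 0.071
```

Emit:
{"name": "servo_tool", "arguments": {"rows": [{"rot":[0,0,0],"linear":[0,0,0],"fingers":0},{"rot":[0,0,0],"linear":[0,0,0],"fingers":0},{"rot":[0,0,0],"linear":[0,0,0],"fingers":0}]}}

```text
time_s: 18.88
tcp_pos: [0.4106, 0.3221, 0.1958]
tool_rot: [3.14, 0.002, -3.113]
wrist_force: [-0.0, -1.0, 7.9]
width: 0.0615
```

Emit:
{"name": "servo_tool", "arguments": {"rows": [{"rot":[0,0,0],"linear":[0,0,-40],"fingers":0},{"rot":[0,0,0],"linear":[0,0,-40],"fingers":0},{"rot":[0,0,0],"linear":[0,0,-40],"fingers":0},{"rot":[0,0,0],"linear":[0,0,-40],"fingers":0}]}}

```text
time_s: 19.38
tcp_pos: [0.4097, 0.3216, 0.3562]
tool_rot: [3.141, 0.0, -3.112]
wrist_force: [-0.4, 1.3, -0.3]
width: 0.0616
```

Emit:
{"name": "servo_tool", "arguments": {"rows": [{"rot":[0,0,0],"linear":[-13,-47,0],"fingers":0},{"rot":[0,0,0],"linear":[-13,-47,0],"fingers":0},{"rot":[0,0,0],"linear":[-13,-47,0],"fingers":0},{"rot":[0,0,0],"linear":[-13,-47,0],"fingers":0},{"rot":[0,0,0],"linear":[-13,-47,0],"fingers":0}]}}

```text
time_s: 20.0
tcp_pos: [0.4819, 0.0873, 0.3549]
tool_rot: [3.141, 0.001, -3.112]
wrist_force: [-0.2, -0.0, -1.3]
width: 0.0618
```

Emit:
{"name": "servo_tool", "arguments": {"rows": [{"rot":[0,0,0],"linear":[-13,-47,0],"fingers":0},{"rot":[0,0,0],"linear":[-13,-47,0],"fingers":0},{"rot":[0,0,0],"linear":[-13,-47,0],"fingers":0},{"rot":[0,0,0],"linear":[-13,-47,0],"fingers":0},{"rot":[0,0,0],"linear":[0,0,0],"fingers":0}]}}

```text
time_s: 20.62
tcp_pos: [0.5391, -0.1018, 0.355]
tool_rot: [-3.14, 0.001, -3.119]
wrist_force: [-0.1, 1.0, -1.8]
width: 0.0617
```

Emit:
{"name": "servo_tool", "arguments": {"rows": [{"rot":[0,0,0],"linear":[0,0,35],"fingers":0},{"rot":[0,0,0],"linear":[0,0,35],"fingers":0}]}}

```text
time_s: 20.88
tcp_pos: [0.5392, -0.0965, 0.284]
tool_rot: [3.141, 0.002, -3.112]
wrist_force: [-0.3, 0.6, -1.4]
width: 0.0616
```

Emit:
{"name": "servo_tool", "arguments": {"rows": [{"rot":[0,0,0],"linear":[0,0,25],"fingers":0},{"rot":[0,0,0],"linear":[0,0,13],"fingers":0},{"rot":[0,0,0],"linear":[0,0,3],"fingers":0},{"rot":[0,0,0],"linear":[0,0,2],"fingers":0},{"rot":[0,0,0],"linear":[0,0,0],"fingers":0}]}}

```text
time_s: 21.5
tcp_pos: [0.5395, -0.0975, 0.2418]
tool_rot: [3.141, 0.001, -3.112]
wrist_force: [0.1, -0.3, -0.8]
width: 0.0615
```

Emit:
{"name": "servo_tool", "arguments": {"rows": [{"rot":[0,0,0],"linear":[0,0,1],"fingers":0},{"rot":[0,0,0],"linear":[0,0,0],"fingers":0}]}}

```text
time_s: 21.75
tcp_pos: [0.5395, -0.0976, 0.2408]
tool_rot: [3.141, 0.001, -3.113]
wrist_force: [-1.3, 0.2, 5.6]
width: 0.0614
```

Emit:
{"name": "servo_tool", "arguments": {"rows": [{"rot":[0,0,0],"linear":[0,0,0],"fingers":1},{"rot":[0,0,0],"linear":[0,0,0],"fingers":1},{"rot":[0,0,0],"linear":[0,0,-40],"fingers":1},{"rot":[0,0,0],"linear":[0,0,-50],"fingers":1},{"rot":[0,0,0],"linear":[10,0,-60],"fingers":1}]}}

```text
time_s: 22.38
tcp_pos: [0.5292, -0.0975, 0.3909]
tool_rot: [-3.141, -0.002, -3.112]
wrist_force: [0.3, -0.2, -0.0]
width: 0.0883
```

Emit:
{"name": "servo_tool", "arguments": {"rows": [{"rot":[0,0,0],"linear":[30,0,-60],"fingers":1},{"rot":[0,0,0],"linear":[30,0,-60],"fingers":0.5},{"rot":[0,0,0],"linear":[0,0,-60],"fingers":0.5},{"rot":[0,0,10],"linear":[0,0,-20],"fingers":0.5},{"rot":[0,0,10],"linear":[0,0,0],"fingers":0.5}]}}

```text
time_s: 23.0
tcp_pos: [0.4733, -0.0999, 0.5838]
tool_rot: [3.14, 0.003, 2.816]
wrist_force: [0.3, -0.8, 0.0]
width: 0.0511
```

Emit:
{"name": "servo_tool", "arguments": {"rows": [{"rot":[0,0,10],"linear":[0,0,0],"fingers":0.5},{"rot":[0,0,10],"linear":[0,0,0],"fingers":0.5},{"rot":[0,0,10],"linear":[0,0,0],"fingers":0.5},{"rot":[0,0,10],"linear":[0,0,0],"fingers":0.5},{"rot":[0,0,10],"linear":[0,0,0],"fingers":0.5}]}}

```text
time_s: 23.62
tcp_pos: [0.4732, -0.0996, 0.5818]
tool_rot: [-3.141, -0.0, 1.943]
wrist_force: [-0.0, -0.2, -0.3]
width: 0.0435
```

Emit:
{"name": "servo_tool", "arguments": {"rows": [{"rot":[0,0,10],"linear":[0,0,0],"fingers":0.5},{"rot":[0,0,10],"linear":[0,0,0],"fingers":0.5},{"rot":[0,0,0],"linear":[0,0,0],"fingers":0.5}]}}

```text
time_s: 24.0
tcp_pos: [0.4733, -0.0996, 0.5818]
tool_rot: [-3.141, -0.0, 1.601]
wrist_force: [-0.8, 0.0, -0.1]
width: 0.0439
```

```bash
cat >> t.py <<'E'
s=viewer.capture('wrist');P=cloud(s)
m=(P[...,2]>.29)&(P[...,2]<.36)&(P[...,0]>.55);print('bar?',m.sum(),np.percentile(P[m],[2,50,98],axis=0) if m.any() else '')
cv2.imwrite('pics/w4.png',s['frame'])
s=viewer.capture('scene');P=cloud(s);m=(P[...,2]>.2)&(P[...,0]>.55)&(P[...,1]<.1)&(P[...,1]>-.4);q=P[m];print('lid',np.percentile(q,[1,50,99],axis=0))
E
python3 t.py
```

```text
wrist
top
(np.int32(65), array([0.6486, 0.402 ]), array([0.037, 0.082]), 0.048, array([150., 161., 170.]))
(np.int32(297), array([0.4386, 0.454 ]), array([0.064, 0.061]), 0.044, array([222., 198., 213.]))
chamber tin 49 ((0.5340749025344849, -0.2711177468299866), (0.01413627341389656, 0.048916880041360855), 79.68067169189453) 0.08903670217544635
24.1 [ 0.4733 -0.0995  0.5819] [-3.1415 -0.0001  1.604 ]
bar? 5882 [[ 0.6468 -0.2152  0.2904]
 [ 0.6572 -0.1013  0.2931]
 [ 0.6677  0.0121  0.3444]]
lid [[ 0.5527 -0.3457  0.2014]
 [ 0.6614 -0.1532  0.2704]
 [ 0.6723  0.0095  0.5228]]
```

View pics/w4.png

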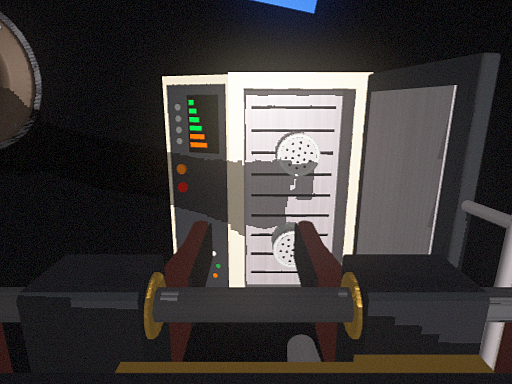

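Both tins stand on the chamber floor at (298,154) and (290,245), and the lid is upright at the right. I go back over the bar and shut the lid slowly.

Emit:
{"name": "servo_tool", "arguments": {"rows": [{"rot":[0,0,0],"linear":[-18,47,-5],"fingers":0.5},{"rot":[0,0,0],"linear":[-18,47,-5],"fingers":0.5},{"rot":[0,0,0],"linear":[-18,47,0],"fingers":0.5},{"rot":[0,0,0],"linear":[-18,49,0],"fingers":0.5},{"rot":[0,0,0],"linear":[0,0,25],"fingers":0.5}]}}

```text
time_s: 24.82
tcp_pos: [0.669, -0.1667, 0.5647]
tool_rot: [-3.14, 0.003, 1.602]
wrist_force: [-0.7, -0.7, -0.4]
width: 0.0442
```

Emit:
{"name": "servo_tool", "arguments": {"rows": [{"rot":[0,0,0],"linear":[0,0,30],"fingers":0.5},{"rot":[0,0,0],"linear":[0,0,30],"fingers":0.5},{"rot":[0,0,0],"linear":[0,0,0],"fingers":0.5}]}}

```text
time_s: 25.2
tcp_pos: [0.6654, -0.1653, 0.5045]
tool_rot: [-3.137, -0.001, 1.602]
wrist_force: [0.6, 0.1, 0.1]
width: 0.0438
```

Emit:
{"name": "servo_tool", "arguments": {"rows": [{"rot":[0,0,0],"linear":[0,0,0],"fingers":0},{"rot":[0,0,0],"linear":[0,0,0],"fingers":0},{"rot":[0,0,0],"linear":[0,0,0],"fingers":0},{"rot":[0,0,0],"linear":[0,0,0],"fingers":0}], "newtons": 20}}

```text
time_s: 25.7
tcp_pos: [0.6654, -0.166, 0.5076]
tool_rot: [3.14, 0.0, 1.6]
wrist_force: [-1.5, 1.1, 0.9]
width: 0.0095
```

Emit:
{"name": "servo_tool", "arguments": {"rows": [{"rot":[0,0,0],"linear":[0,-25,-3],"fingers":0},{"rot":[0,0,0],"linear":[0,-27,0],"fingers":0},{"rot":[0,0,0],"linear":[0,-27,3],"fingers":0},{"rot":[0,0,0],"linear":[0,-26,6],"fingers":0},{"rot":[0,0,0],"linear":[0,-25,9],"fingers":0}]}}

```text
time_s: 26.32
tcp_pos: [0.5354, -0.1696, 0.4931]
tool_rot: [3.137, -0.0, 1.601]
wrist_force: [4.8, 0.3, 1.0]
width: 0.0092
```

Emit:
{"name": "servo_tool", "arguments": {"rows": [{"rot":[0,0,0],"linear":[0,-24,12],"fingers":0},{"rot":[0,0,0],"linear":[0,-22,15],"fingers":0},{"rot":[0,0,0],"linear":[0,-21,17],"fingers":0},{"rot":[0,0,0],"linear":[0,-19,19],"fingers":0},{"rot":[0,0,0],"linear":[0,-16,21],"fingers":0}]}}

```text
time_s: 26.95
tcp_pos: [0.4332, -0.1727, 0.4082]
tool_rot: [3.139, -0.001, 1.6]
wrist_force: [4.5, 1.0, -0.2]
width: 0.0089
```

Emit:
{"name": "servo_tool", "arguments": {"rows": [{"rot":[0,0,0],"linear":[0,-7,12],"fingers":0},{"rot":[0,0,0],"linear":[0,-7,11],"fingers":0},{"rot":[0,0,0],"linear":[0,-6,12],"fingers":0},{"rot":[0,0,0],"linear":[0,-5,12],"fingers":0},{"rot":[0,0,0],"linear":[0,0,0],"fingers":0}]}}

```text
time_s: 27.58
tcp_pos: [0.4086, -0.1732, 0.3599]
tool_rot: [-3.141, 0.001, 1.6]
wrist_force: [4.6, 0.8, -7.7]
width: 0.0097
```

Emit:
{"name": "servo_tool", "arguments": {"rows": [{"rot":[0,0,0],"linear":[0,-4,12],"fingers":0},{"rot":[0,0,0],"linear":[0,-4,12],"fingers":0},{"rot":[0,0,0],"linear":[0,-3,11],"fingers":0},{"rot":[0,0,0],"linear":[0,-2,10],"fingers":0},{"rot":[0,0,0],"linear":[0,-1,8],"fingers":0}]}}

```text
time_s: 28.2
tcp_pos: [0.3948, -0.1737, 0.3073]
tool_rot: [3.14, 0.0, 1.6]
wrist_force: [3.3, 3.3, 1.8]
width: 0.0094
```

Emit:
{"name": "servo_tool", "arguments": {"rows": [{"rot":[0,0,0],"linear":[0,0,5],"fingers":0},{"rot":[0,0,0],"linear":[0,-1,4],"fingers":0},{"rot":[0,0,0],"linear":[0,0,2],"fingers":0},{"rot":[0,0,0],"linear":[0,0,2],"fingers":0}]}}

```text
time_s: 28.7
tcp_pos: [0.3937, -0.1738, 0.2948]
tool_rot: [3.141, 0.0, 1.6]
wrist_force: [3.8, 3.5, 1.3]
width: 0.0095
```

Emit:
{"name": "servo_tool", "arguments": {"rows": [{"rot":[0,0,0],"linear":[0,0,2],"fingers":0},{"rot":[0,0,0],"linear":[0,0,2],"fingers":0}]}}

```text
time_s: 28.95
tcp_pos: [0.3934, -0.1738, 0.2908]
tool_rot: [-3.142, -0.0, 1.6]
wrist_force: [2.4, 3.0, 1.5]
width: 0.0095
```

Emit:
{"name": "servo_tool", "arguments": {"rows": [{"rot":[0,0,0],"linear":[0,0,1.5],"fingers":0},{"rot":[0,0,0],"linear":[0,0,1.5],"fingers":0}]}}

```text
time_s: 29.2
tcp_pos: [0.3934, -0.1739, 0.2878]
tool_rot: [-3.141, -0.0, 1.6]
wrist_force: [2.6, 3.1, 1.7]
width: 0.0094
```

Emit:
{"name": "servo_tool", "arguments": {"rows": [{"rot":[0,0,0],"linear":[0,0,1.5],"fingers":0},{"rot":[0,0,0],"linear":[0,0,1],"fingers":0}]}}

```text
time_s: 29.45
tcp_pos: [0.3934, -0.174, 0.2859]
tool_rot: [-3.141, -0.001, 1.6]
wrist_force: [-4.8, 5.6, 24.8]
width: 0.0095
```

```bash
cat > lid.py <<'E'
from h import *
np.set_printoptions(precision=4,suppress=True)
s=viewer.capture('scene');P=cloud(s)
m=(P[...,2]>.115)&(P[...,2]<.30)&(P[...,0]>.46)&(P[...,0]<.63)&(P[...,1]<.0)&(P[...,1]>-.33)
q=P[m]
for _ in range(4):
    A=np.c_[q[:,:2],np.ones(len(q))];k=np.linalg.lstsq(A,q[:,2],rcond=None)[0];q=q[abs(A@k-q[:,2])<.006]
print('lid slope',k,'angle',np.arctan(-k[0]),len(q));print(monitor.state()['wrist_force'],monitor.state()['tcp_pos'])
E
python3 lid.py
```

```text
lid slope [-0.0279 -0.0015  0.1449] angle 0.027867057641809474 1949
[-1.0159  4.3745 16.9434] [ 0.3933 -0.1741  0.2859]
```

Emit:
{"name": "servo_tool", "arguments": {"rows": [{"rot":[0,0,0],"linear":[0,0,0],"fingers":0.4},{"rot":[0,0,0],"linear":[0,0,0],"fingers":0.4},{"rot":[0,0,0],"linear":[0,0,-30],"fingers":0.4},{"rot":[0,0,0],"linear":[0,0,-30],"fingers":0.4},{"rot":[0,0,0],"linear":[0,0,-40],"fingers":0.4}]}}

```text
time_s: 30.12
tcp_pos: [0.3928, -0.1739, 0.3856]
tool_rot: [-3.139, 0.001, 1.599]
wrist_force: [0.9, 0.2, 0.2]
width: 0.0354
```

Emit:
{"name": "servo_tool", "arguments": {"rows": [{"rot":[0,0,0],"linear":[-50,-20,-30],"fingers":0.4},{"rot":[0,0,0],"linear":[-45,-10,0],"fingers":0.4},{"rot":[0,0,0],"linear":[0,0,0],"fingers":0.4}]}}

```text
time_s: 30.5
tcp_pos: [0.3647, -0.2725, 0.4157]
tool_rot: [3.142, 0.001, 1.594]
wrist_force: [-0.1, 0.8, -0.3]
width: 0.0349
```

```bash
python3 lid.py
cat > k.py <<'E'
from h import *
np.set_printoptions(precision=4,suppress=True)
t=monitor.state();print(t['time_s'],t['tcp_pos'],t['tool_rot'],t['q'],t['width'])
for n in('wrist','top','scene'):
    s=viewer.capture(n);P=cloud(s);f=s['frame'].astype(int)
    y=(f[...,2]>110)&(f[...,1]>80)&(f[...,0]<.45*f[...,1])&(P[...,1]<-.24)&(P[...,1]>-.34)&(P[...,0]>.33)&(P[...,0]<.43)&(P[...,2]<.125)&(P[...,2]>.075)
    q=P[y]
    if len(q)>8:
        r=cv2.minAreaRect(q[:,:2].astype(np.float32));c=q-q.mean(0);v=np.linalg.svd(c,full_matrices=False)[2][0]
        print(n,len(q),q.mean(0),q.min(0),q.max(0),'\n rect',r,'ax',v,np.degrees(np.arctan2(v[1],v[0])))
    print([(round(r['p'],2),r['centre']) for r in viewer.pinpoint(s,'key_grip')[:2]])
    cv2.imwrite(f'pics/key_{n}.png',s['frame'])
    if n=='top':
        q=dryer(s);q=q[(q[:,2]<.15)];A=np.c_[q[:,:2],np.ones(len(q))];print('toplid',np.linalg.lstsq(A,q[:,2],rcond=None)[0],len(q))
E
python3 k.py
```

```text
lid slope [ 0.0002 -0.0008  0.1286] angle -0.00018177627285327153 3697
[0.2485 0.2726 0.0876] [ 0.3654 -0.2708  0.4152]
30.55 [ 0.3654 -0.2708  0.4152] [-3.1404  0.0004  1.5963] [-0.3782  0.1319  1.0197  2.0198 -0.1279  1.0566  0.7263] 0.03516893316048104
wrist 443 [ 0.3794 -0.2861  0.0999] [ 0.3608 -0.303   0.0763] [ 0.4004 -0.2749  0.1084] 
 rect ((0.37904220819473267, -0.2871502637863159), (0.04294779524207115, 0.014283355325460434), 32.80970001220703) ax [-0.7797 -0.5534  0.2929] -144.63070886313307
[(0.8, [267.3, 201.4])]
top 9 [ 0.3894 -0.2798  0.0978] [ 0.3826 -0.2831  0.0845] [ 0.3937 -0.2773  0.1125] 
 rect ((0.38854414224624634, -0.279090940952301), (0.004514812491834164, 0.011192627251148224), 70.59596252441406) ax [-0.3759 -0.0138  0.9266] -177.89265045359673
[]
toplid [-0.0008 -0.0003  0.1284] 6228
scene 53 [ 0.3841 -0.292   0.0958] [ 0.3668 -0.3047  0.0758] [ 0.3992 -0.2783  0.109 ] 
 rect ((0.38289377093315125, -0.29309558868408203), (0.03604821488261223, 0.014595056883990765), 45.07826232910156) ax [0.5671 0.6967 0.4393] 50.85833862046704
[(0.57, [391.9, 212.8]), (0.39, [185.7, 170.6])]
```

View pics/key_wrist.png

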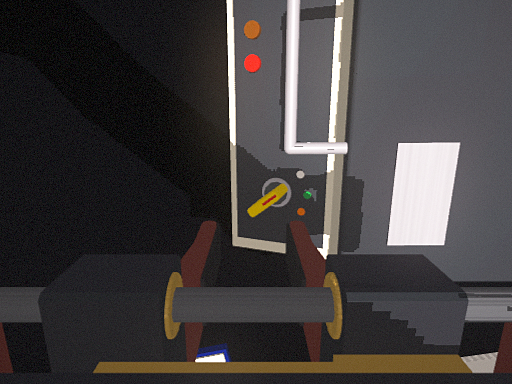

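Run:
```python
from h import *
from scipy.optimize import least_squares
np.set_printoptions(precision=4,suppress=True)
im=cv2.imread('pics/key_wrist.png')
s=viewer.capture('wrist');im=s['frame'];P=cloud(s)
C=np.array([.540,-.172,0]);yw=np.radians(1.8);Rd=R.from_euler('z',yw).as_matrix()
h=cv2.cvtColor(im,cv2.COLOR_BGR2HSV)
def blob(mask,box):
    u0,u1,v0,v1=box;m=np.zeros(mask.shape,bool);m[v0:v1,u0:u1]=mask[v0:v1,u0:u1];w=np.argwhere(m);return w.mean(0)[::-1],len(w)
H,S,V=[h[...,i].astype(int) for i in range(3)]
dots={'white':blob((S<60)&(V>110),(294,306,168,181)),'green':blob((H>45)&(H<85)&(S>100)&(V>50),(300,316,187,203)),'orange':blob((H>4)&(H<22)&(S>120)&(V>60),(293,309,203,220))}
n=Rd@np.array([-np.sin(np.radians(20)),0,np.cos(np.radians(20))])
p0=C+Rd@np.array([-.1475,0,.059])
# check plane vs cloud
m=(P[...,0]>.36)&(P[...,0]<.43)&(P[...,1]>-.25)&(P[...,1]<-.2)&(P[...,2]<.09)
print('plane err',np.median((P[m]-p0)@n))
p0=p0+n*np.median((P[m]-p0)@n)
ex=Rd@np.array([np.cos(np.radians(20)),0,np.sin(np.radians(20))]);ey=Rd@np.array([0,1,0])
def hit(c):
    o=np.array(s['origin']);d=px2w(s,c,z=1.)-o;return o+d*((p0-o)@n)/(d@n)
D={}
for k,(c,N) in dots.items():
    w=hit(c);D[k]=np.array([(w-p0)@ex,(w-p0)@ey])*1000;print(k,c,N,w,D[k])
rc=hit((276.5,192.5));print('ring',rc,(rc-p0)@ex*1e3,(rc-p0)@ey*1e3)
a=np.array([0,.70,1.30])
def f(x):
    return np.concatenate([[ (x[0]+x[2]*np.cos(x[3]-a[i])-D[k][0]),(x[1]+x[2]*np.sin(x[3]-a[i])-D[k][1])] for i,k in enumerate(D)])
r=least_squares(f,[-5,-115,30,.65]);print('fit cx cy r off_deg',r.x[:3],np.degrees(r.x[3]),'cost',r.fun)
c=p0+ex*r.x[0]/1e3+ey*r.x[1]/1e3;print('lock base',c,'grip',c+.033*n)
# bow points in slope frame
f_=im.astype(int);y=(f_[...,2]>110)&(f_[...,1]>80)&(f_[...,0]<.45*f_[...,1])&(P[...,1]<-.24)&(P[...,1]>-.34)&(P[...,0]>.33)&(P[...,0]<.43)
q=P[y]-p0;Q=np.c_[q@ex,q@ey,q@n]*1e3;T=Q[Q[:,2]>46];print('top edge pts',len(T),T.mean(0),cv2.minAreaRect(T[:,:2].astype(np.float32)))
cc=T[:,:2]-T[:,:2].mean(0);v=np.linalg.svd(cc,full_matrices=False)[2][0];print(np.degrees(np.arctan(v[1]/v[0])),np.ptp(cc@v))
```

```text
plane err 0.0003835903153840272
white [298.5294 176.4314] 51 [ 0.4141 -0.2674  0.0662] [ 20.0162 -91.4409]
green [305. 197.] 45 [ 0.4219 -0.2885  0.0688] [  27.6074 -112.7089]
orange [298.9038 213.6154] 52 [ 0.4171 -0.3075  0.0668] [  21.8864 -131.5593]
ring [ 0.393  -0.2874  0.0583] -3.136133055604522 -110.7036699692975
fit cx cy r off_deg [  -5.4555 -112.7012   33.1519] 39.94451533252653 cost [-0.0552  0.0247  0.0889 -0.0863 -0.0337  0.0616]
lock base [ 0.3909 -0.2894  0.0575] grip [ 0.3796 -0.2898  0.0885]
top edge pts 1794 [ 63.0722 -77.9072 230.1555] ((39.75628662109375, -83.45104217529297), (139.19358825683594, 34.57905197143555), 23.129295349121094)
20.567914990281135 139.373732169663
```

Scene and top both fit the lid slope at 0.000, so it is fully shut. The key at (267,201) points to the white OFF dot. The three dots fit the lock geometry within 0.1 mm: lock at (.391,-.289,.058), OFF at 40° in the slope frame. Next I work out the approach rows.

```bash
cat > plan.py <<'E'
from h import *
np.set_printoptions(precision=4,suppress=True)
yw=np.radians(1.8);Rd=R.from_euler('z',yw).as_matrix();t20=np.radians(20)
n=Rd@[-np.sin(t20),0,np.cos(t20)];ex=Rd@[np.cos(t20),0,np.sin(t20)];ey=Rd@[0,1,0]
base=np.array([.3909,-.2894,.0575])
def keypose(ang,h):
    "jaw axis square to the key at ang deg; grasp point h above console"
    a=np.radians(ang);y=np.sin(a)*ex-np.cos(a)*ey;z=-n;x=np.cross(y,z)
    return base+(h+.163)*n,np.c_[x,y,z]
def rows(p1,R1,N):
    t=monitor.state();p0=np.array(t['tcp_pos']);R0=rotm(t['tool_rot'])
    w=R.from_matrix(R0.T@R1).as_rotvec();print('turn',np.degrees(w),'shift tool',R0.T@(p1-p0)*1e3,'target',p1)
    p,Q=p0,R0
    for i in range(1,N+1):
        pn=p0+(p1-p0)*i/N;Qn=R0@R.from_rotvec(w*i/N).as_matrix()
        print('rot',np.round(np.degrees(R.from_matrix(Q.T@Qn).as_rotvec()),1),'lin',np.round(Q.T@(pn-p)*1e3,1));p,Q=pn,Qn
if __name__=='__main__': rows(*keypose(40,.039+.08),8)
E
python3 plan.py
```

```text
turn [-18.7359   8.7209  49.4334] shift tool [-21.3207 -72.72    92.7515] target [ 0.2945 -0.2924  0.3225]
rot [-2.3  1.1  6.2] lin [-2.7 -9.1 11.6]
rot [-2.3  1.1  6.2] lin [-3.9 -9.2 11.2]
rot [-2.3  1.1  6.2] lin [-5.1 -9.2 10.7]
rot [-2.3  1.1  6.2] lin [-6.2 -9.  10.2]
rot [-2.3  1.1  6.2] lin [-7.4 -8.7  9.7]
rot [-2.3  1.1  6.2] lin [-8.5 -8.2  9.2]
rot [-2.3  1.1  6.2] lin [-9.5 -7.6  8.7]
rot [-2.3  1.1  6.2] lin [-10.4  -6.9   8.3]
```

Emit:
{"name": "servo_tool", "arguments": {"rows": [{"rot":[-2.3,1.1,6.2],"linear":[-2.7,-9.1,11.6],"fingers":0.4},{"rot":[-2.3,1.1,6.2],"linear":[-3.9,-9.2,11.2],"fingers":0.4},{"rot":[-2.3,1.1,6.2],"linear":[-5.1,-9.2,10.7],"fingers":0.4},{"rot":[-2.3,1.1,6.2],"linear":[-6.2,-9,10.2],"fingers":0.4}]}}

```text
time_s: 31.4
tcp_pos: [0.3301, -0.2811, 0.3687]
tool_rot: [3.001, -0.11, 1.171]
wrist_force: [-0.2, 0.1, -0.3]
width: 0.0351
```

Emit:
{"name": "servo_tool", "arguments": {"rows": [{"rot":[-2.3,1.1,6.2],"linear":[-7.4,-8.7,9.7],"fingers":0.4},{"rot":[-2.3,1.1,6.2],"linear":[-8.5,-8.2,9.2],"fingers":0.4},{"rot":[-2.3,1.1,6.2],"linear":[-9.5,-7.6,8.7],"fingers":0.4},{"rot":[-2.3,1.1,6.2],"linear":[-10.4,-6.9,8.3],"fingers":0.4},{"rot":[0,0,0],"linear":[0,0,0],"fingers":0.4}]}}

```text
time_s: 32.02
tcp_pos: [0.2932, -0.2925, 0.3223]
tool_rot: [2.919, -0.264, 0.754]
wrist_force: [1.1, -0.1, 0.5]
width: 0.0353
```

Run:
```python
from plan import *
t=monitor.state();print(t['q']);rows(*keypose(40,.119),1)
s=viewer.capture('wrist');cv2.imwrite('pics/w5.png',s['frame'])
```

```text
[-0.1843  0.1517  1.0748  2.3081 -0.6928  0.6609  0.5602]
turn [-0.3455  0.1242 -0.3057] shift tool [1.0033 0.7995 0.2355] target [ 0.2945 -0.2924  0.3225]
rot [-0.3  0.1 -0.3] lin [1.  0.8 0.2]
```

View pics/w5.png

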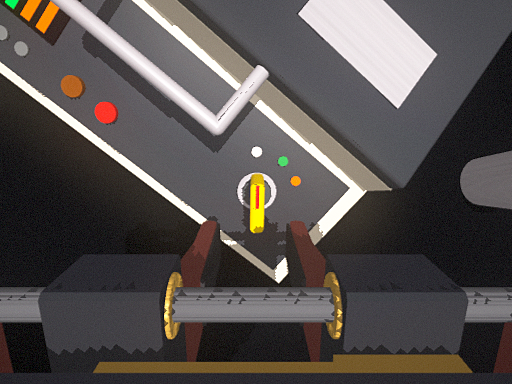

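The key now stands vertical at column 257 between the fingers, so the jaws are square to the bow. The white dot is at (257,152). I descend along the key's axis.

Emit:
{"name": "servo_tool", "arguments": {"rows": [{"rot":[0,0,0],"linear":[1,0.8,20],"fingers":0.4},{"rot":[0,0,0],"linear":[0,0,20],"fingers":0.4},{"rot":[0,0,0],"linear":[0,0,20],"fingers":0.4},{"rot":[0,0,0],"linear":[0,0,12],"fingers":0.4},{"rot":[0,0,0],"linear":[0,0,8],"fingers":0.4}]}}

```text
time_s: 32.7
tcp_pos: [0.3234, -0.2914, 0.2478]
tool_rot: [2.918, -0.264, 0.76]
wrist_force: [0.3, -0.1, -0.5]
width: 0.0351
```

Emit:
{"name": "servo_tool", "arguments": {"rows": [{"rot":[0,0,0],"linear":[0,0,0],"fingers":0.4}]}}

```text
time_s: 32.83
tcp_pos: [0.3228, -0.2917, 0.2481]
tool_rot: [2.918, -0.265, 0.758]
wrist_force: [-0.5, -0.2, -0.7]
width: 0.0353
```

Run:
```python
from plan import *
t=monitor.state();print(t['q'],t['wrist_force']);rows(*keypose(40,.039),1)
```

```text
[ 0.169   0.3304  0.6572  2.324  -1.0206  0.5336  0.8274] [-0.4507 -0.2497 -0.6861]
turn [-0.2991  0.0558 -0.1001] shift tool [-0.8014 -0.9182  0.4388] target [ 0.3218 -0.2916  0.2473]
rot [-0.3  0.1 -0.1] lin [-0.8 -0.9  0.4]
```

Emit:
{"name": "servo_tool", "arguments": {"rows": [{"rot":[0,0,0],"linear":[-0.8,-0.9,0],"fingers":0.4},{"rot":[0,0,0],"linear":[0,0,0],"fingers":0},{"rot":[0,0,0],"linear":[0,0,0],"fingers":0},{"rot":[0,0,0],"linear":[0,0,0],"fingers":0},{"rot":[0,0,0],"linear":[0,0,0],"fingers":0}], "newtons": 40}}

```text
time_s: 33.45
tcp_pos: [0.3218, -0.2925, 0.2481]
tool_rot: [2.915, -0.264, 0.755]
wrist_force: [3.9, -4.0, -2.5]
width: 0.01
```

Emit:
{"name": "servo_tool", "arguments": {"rows": [{"rot":[0,0,5],"linear":[0,0,0],"fingers":0},{"rot":[0,0,5],"linear":[0,0,0],"fingers":0}]}}

```text
time_s: 33.7
tcp_pos: [0.3218, -0.2924, 0.2481]
tool_rot: [2.965, -0.3, 0.575]
wrist_force: [3.2, -2.4, -1.7]
width: 0.0097
```

Run:
```python
from plan import *
t=monitor.state();print(t['q'],t['wrist_force'],t['wrist_torque'],t['width']);rows(*keypose(30,.039),1)
```

```text
[ 0.1718  0.3292  0.6564  2.3258 -1.0241  0.5301  0.6534] [ 3.2023 -2.3861 -1.6767] [-0.7221 -0.2944 -0.1554] 0.00972701769826929
turn [-0.0844  0.1349 -0.399 ] shift tool [ 0.2681 -0.8077  0.7785] target [ 0.3218 -0.2916  0.2473]
rot [-0.1  0.1 -0.4] lin [ 0.3 -0.8  0.8]
```

Emit:
{"name": "servo_tool", "arguments": {"rows": [{"rot":[0,0,8],"linear":[0,0,0],"fingers":0},{"rot":[0,0,8],"linear":[0,0,0],"fingers":0},{"rot":[0,0,8],"linear":[0,0,0],"fingers":0},{"rot":[0,0,6],"linear":[0,0,0],"fingers":0},{"rot":[0,0,6],"linear":[0,0,0],"fingers":0}]}}

```text
time_s: 34.33
tcp_pos: [0.3217, -0.2922, 0.2481]
tool_rot: [-3.101, -0.344, -0.088]
wrist_force: [3.0, -1.9, 0.1]
width: 0.0099
```

Emit:
{"name": "servo_tool", "arguments": {"rows": [{"rot":[0,0,7],"linear":[0,0,0],"fingers":0},{"rot":[0,0,7],"linear":[0,0,0],"fingers":0},{"rot":[0,0,7],"linear":[0,0,0],"fingers":0},{"rot":[0,0,7],"linear":[0,0,0],"fingers":0}]}}

```text
time_s: 34.83
tcp_pos: [0.3218, -0.2921, 0.2481]
tool_rot: [-2.939, -0.283, -0.598]
wrist_force: [3.2, -1.0, -0.5]
width: 0.01
```

Run:
```python
from plan import *
t=monitor.state();print(t['time_s'],t['q'],t['wrist_force'],t['wrist_torque'],'about axis',np.dot(t['wrist_torque'],n),t['width']);rows(*keypose(-34.4,.039),1)
```

```text
34.825 [ 0.1663  0.3304  0.663   2.3262 -1.0271  0.533  -0.4612] [ 3.207  -1.0196 -0.4816] [-0.3011 -0.4124  0.0905] about axis 0.19243175872129 0.010000997872741177
turn [ 0.038   0.1665 -0.025 ] shift tool [-0.4559 -0.321   0.7531] target [ 0.3218 -0.2916  0.2473]
rot [ 0.   0.2 -0. ] lin [-0.5 -0.3  0.8]
```

Emit:
{"name": "servo_tool", "arguments": {"rows": [{"rot":[0,0,3],"linear":[0,0,0],"fingers":0},{"rot":[0,0,2],"linear":[0,0,0],"fingers":0},{"rot":[0,0,0],"linear":[0,0,0],"fingers":0},{"rot":[0,0,0],"linear":[0,0,0],"fingers":0}]}}

```text
time_s: 35.33
tcp_pos: [0.3216, -0.292, 0.248]
tool_rot: [-2.917, -0.265, -0.682]
wrist_force: [4.0, -1.8, 4.0]
width: 0.0102
```

Run:
```python
from plan import *
t=monitor.state();print(t['time_s'],t['q'],t['wrist_force'],t['wrist_torque'],'about axis',np.dot(t['wrist_torque'],n),t['width']);rows(*keypose(-34.4,.039),1)
s=viewer.capture('wrist');cv2.imwrite('pics/w6.png',s['frame'][100:300])
```

```text
35.325 [ 0.1664  0.3304  0.6632  2.3267 -1.0273  0.5332 -0.5436] [ 4.0085 -1.7956  3.9703] [-0.6789 -0.903   0.5336] about axis 0.7431449976889625 0.010211435748675043
turn [ 0.0355  0.1815 -4.7774] shift tool [-0.221  -0.3539  0.7578] target [ 0.3218 -0.2916  0.2473]
rot [ 0.   0.2 -4.8] lin [-0.2 -0.4  0.8]
```

Axis torque rose from 0.19 to 0.74 N m, so the key is on the START stop and has been held for about 0.45 s. I ease back and release.

Emit:
{"name": "servo_tool", "arguments": {"rows": [{"rot":[0,0,-9],"linear":[0,0,0],"fingers":0},{"rot":[0,0,-9],"linear":[0,0,0],"fingers":0},{"rot":[0,0,-9],"linear":[0,0,0],"fingers":0},{"rot":[0,0,-8],"linear":[0,0,0],"fingers":0}]}}

```text
time_s: 35.88
tcp_pos: [0.3214, -0.2922, 0.248]
tool_rot: [-3.116, -0.345, -0.044]
wrist_force: [6.3, -3.6, 1.7]
width: 0.0096
```

Emit:
{"name": "servo_tool", "arguments": {"rows": [{"rot":[0,0,0],"linear":[0,0,0],"fingers":0.4},{"rot":[0,0,0],"linear":[0,0,0],"fingers":0.4},{"rot":[0,0,0],"linear":[0,0,-25],"fingers":0.4},{"rot":[0,0,0],"linear":[0,0,-35],"fingers":0.4},{"rot":[0,0,0],"linear":[0,0,-35],"fingers":0.4}]}}

```text
time_s: 36.5
tcp_pos: [0.2878, -0.2924, 0.3369]
tool_rot: [-3.11, -0.341, -0.05]
wrist_force: [1.8, 0.5, 0.3]
width: 0.0352
```

Run:
```python
from plan import *
t=monitor.state();print(t['time_s'],t['q'],t['wrist_force'],t['tcp_pos'])
s=viewer.capture('wrist');cv2.imwrite('pics/w7.png',s['frame'])
```

```text
36.5 [ 0.1031  0.066   0.7256  2.2874 -0.5193  0.6426 -0.3988] [1.7705 0.5136 0.2509] [ 0.2878 -0.2924  0.3369]
```

View pics/w7.png

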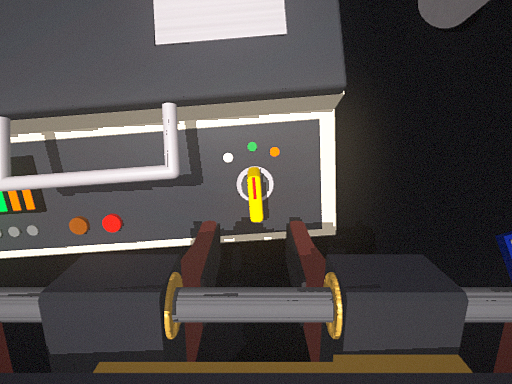

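The key's red line points at the green dot (252,147), so it is at RUN. I return to the handle.

Run:
```python
from plan import *
R1=rotm([np.pi,0,np.radians(91.8)]);rows(np.array([.3937,-.174,.38]),R1,10)
```

```text
turn [ 15.0629 -16.3626 -93.5   ] shift tool [ 108.1453 -125.5385    0.0648] target [ 0.3937 -0.174   0.38  ]
rot [ 1.5 -1.6 -9.3] lin [ 10.8 -12.6   0. ]
rot [ 1.5 -1.6 -9.3] lin [ 12.7 -10.6  -0. ]
rot [ 1.5 -1.6 -9.3] lin [14.3 -8.4 -0.2]
rot [ 1.5 -1.6 -9.3] lin [15.4 -6.  -0.4]
rot [ 1.5 -1.6 -9.3] lin [16.2 -3.4 -0.7]
rot [ 1.5 -1.6 -9.3] lin [16.5 -0.8 -1.1]
rot [ 1.5 -1.6 -9.3] lin [16.4  1.9 -1.6]
rot [ 1.5 -1.6 -9.3] lin [15.8  4.5 -2.2]
rot [ 1.5 -1.6 -9.3] lin [14.8  6.9 -2.8]
rot [ 1.5 -1.6 -9.3] lin [13.4  9.1 -3.4]
```

Emit:
{"name": "servo_tool", "arguments": {"rows": [{"rot":[1.5,-1.6,-9.3],"linear":[10.8,-12.6,0],"fingers":0.4},{"rot":[1.5,-1.6,-9.3],"linear":[12.7,-10.6,0],"fingers":0.4},{"rot":[1.5,-1.6,-9.3],"linear":[14.3,-8.4,-0.2],"fingers":0.4},{"rot":[1.5,-1.6,-9.3],"linear":[15.4,-6,-0.4],"fingers":0.4},{"rot":[1.5,-1.6,-9.3],"linear":[16.2,-3.4,-0.7],"fingers":0.4}]}}

```text
time_s: 37.17
tcp_pos: [0.3419, -0.232, 0.3563]
tool_rot: [3.081, -0.179, 0.794]
wrist_force: [-0.6, 1.2, -0.2]
width: 0.035
```

Emit:
{"name": "servo_tool", "arguments": {"rows": [{"rot":[1.5,-1.6,-9.3],"linear":[16.5,-0.8,-1.1],"fingers":0.4},{"rot":[1.5,-1.6,-9.3],"linear":[16.4,1.9,-1.6],"fingers":0.4},{"rot":[1.5,-1.6,-9.3],"linear":[15.8,4.5,-2.2],"fingers":0.4},{"rot":[1.5,-1.6,-9.3],"linear":[14.8,6.9,-2.8],"fingers":0.4},{"rot":[1.5,-1.6,-9.3],"linear":[13.4,9.1,-3.4],"fingers":0.4}]}}

```text
time_s: 37.8
tcp_pos: [0.3954, -0.1723, 0.3765]
tool_rot: [3.142, -0.005, 1.603]
wrist_force: [0.1, -0.8, 0.4]
width: 0.0354
```

Emit:
{"name": "servo_tool", "arguments": {"rows": [{"rot":[0,0,0],"linear":[0,0,0],"fingers":0.4}]}}

```text
time_s: 37.92
tcp_pos: [0.3959, -0.172, 0.3766]
tool_rot: [3.14, -0.005, 1.599]
wrist_force: [0.2, -0.2, -0.2]
width: 0.0349
```

```bash
python3 - <<'E'
from plan import *
print(monitor.state()['q']);R1=rotm([np.pi,0,np.radians(91.8)]);rows(np.array([.3937,-.174,.38]),R1,1)
s=viewer.capture('wrist');P=cloud(s);f=s['frame'].astype(int)
m=(f.min(-1)>80)&(P[...,2]>.112)&(P[...,2]<.132)&(P[...,0]>.37)&(P[...,0]<.41)&(P[...,1]>-.23)&(P[...,1]<-.12);print('bar',m.sum(),np.percentile(P[m],[5,50,95],axis=0))
E
python3 lid.py
```

```text
[-0.117   0.102   0.4536  2.097  -0.0616  0.9538  0.3987]
turn [ 0.1059 -0.3019 -0.1731] shift tool [-1.967  -2.2823 -3.3723] target [ 0.3937 -0.174   0.38  ]
rot [ 0.1 -0.3 -0.2] lin [-2.  -2.3 -3.4]
bar 1854 [[ 0.3888 -0.2267  0.1213]
 [ 0.3936 -0.1716  0.1238]
 [ 0.3987 -0.1245  0.1252]]
lid slope [-0.0242 -0.0017  0.1427] angle 0.024154865018891122 2030
[-0.84   -0.0199 -0.5137] [ 0.395  -0.1731  0.3766]
```

Emit:
{"name": "servo_tool", "arguments": {"rows": [{"rot":[0,-0.3,0],"linear":[0,-2,25],"fingers":0.4},{"rot":[0,0,0],"linear":[0,0,25],"fingers":0.4},{"rot":[0,0,0],"linear":[0,0,25],"fingers":0.4},{"rot":[0,0,0],"linear":[0,0,14],"fingers":0.4},{"rot":[0,0,0],"linear":[0,0,0],"fingers":0}], "newtons": 20}}

```text
time_s: 38.65
tcp_pos: [0.3934, -0.1732, 0.2876]
tool_rot: [3.14, 0.0, 1.596]
wrist_force: [0.6, -0.2, -0.1]
width: 0.0284
```

Emit:
{"name": "servo_tool", "arguments": {"rows": [{"rot":[0,0,0],"linear":[0,0,0],"fingers":0},{"rot":[0,0,0],"linear":[0,0,0],"fingers":0},{"rot":[0,0,0],"linear":[0,0,0],"fingers":0},{"rot":[0,0,0],"linear":[0,0,0],"fingers":0}]}}

```text
time_s: 39.15
tcp_pos: [0.393, -0.1732, 0.2887]
tool_rot: [3.14, 0.0, 1.598]
wrist_force: [-5.4, -1.8, 4.5]
width: 0.0094
```

Emit:
{"name": "servo_tool", "arguments": {"rows": [{"rot":[0,0,0],"linear":[0,1.1,-15.2],"fingers":0},{"rot":[0,0,0],"linear":[0,2,-15],"fingers":0},{"rot":[0,0,0],"linear":[0,3.1,-15],"fingers":0},{"rot":[0,0,0],"linear":[0,4.1,-14.6],"fingers":0}]}}

```text
time_s: 39.65
tcp_pos: [0.4029, -0.1728, 0.3483]
tool_rot: [3.141, 0.0, 1.598]
wrist_force: [-1.2, -2.4, -6.3]
width: 0.0096
```

Emit:
{"name": "servo_tool", "arguments": {"rows": [{"rot":[0,0,0],"linear":[0,4.9,-14.4],"fingers":0},{"rot":[0,0,0],"linear":[0,6,-14.1],"fingers":0},{"rot":[0,0,0],"linear":[0,6.8,-13.6],"fingers":0},{"rot":[0,0,0],"linear":[0,7.6,-12.9],"fingers":0},{"rot":[0,0,0],"linear":[0,0,0],"fingers":0}]}}

```text
time_s: 40.28
tcp_pos: [0.4278, -0.1722, 0.404]
tool_rot: [-3.141, -0.0, 1.598]
wrist_force: [-10.7, 0.4, 8.6]
width: 0.0092
```

```bash
python3 lid.py
```

```text
lid slope [-0.5612 -0.0181  0.4799] angle 0.5113848237035103 5512
[-9.3503 -0.337   8.0289] [ 0.4277 -0.1722  0.4039]
```

Emit:
{"name": "servo_tool", "arguments": {"rows": [{"rot":[0,0,0],"linear":[0,0,0],"fingers":0.4},{"rot":[0,0,0],"linear":[0,0,0],"fingers":0.4},{"rot":[0,0,0],"linear":[0,0,-30],"fingers":0.4},{"rot":[0,0,0],"linear":[0,0,-40],"fingers":0.4},{"rot":[0,0,0],"linear":[0,0,-40],"fingers":0.4}]}}

```text
time_s: 40.95
tcp_pos: [0.4289, -0.1716, 0.5147]
tool_rot: [3.138, 0.001, 1.599]
wrist_force: [0.8, -0.8, 0.2]
width: 0.0352
```

Emit:
{"name": "servo_tool", "arguments": {"rows": [{"rot":[0,0,0],"linear":[60,0,0],"fingers":0.4},{"rot":[0,0,0],"linear":[60,0,0],"fingers":0.4},{"rot":[0,0,0],"linear":[60,0,0],"fingers":0.4},{"rot":[0,0,0],"linear":[60,0,0],"fingers":0.4},{"rot":[0,0,0],"linear":[60,0,0],"fingers":0.4}]}}

```text
time_s: 41.58
tcp_pos: [0.4201, 0.1302, 0.5136]
tool_rot: [3.137, -0.0, 1.599]
wrist_force: [0.8, -0.4, -0.1]
width: 0.035
```

Emit:
{"name": "servo_tool", "arguments": {"rows": [{"rot":[0,0,0],"linear":[60,0,0],"fingers":0.4},{"rot":[0,0,0],"linear":[60,0,0],"fingers":0.4},{"rot":[0,0,0],"linear":[0,0,0],"fingers":0.4}]}}

```text
time_s: 41.95
tcp_pos: [0.4159, 0.2528, 0.5125]
tool_rot: [3.139, -0.001, 1.607]
wrist_force: [0.1, -0.5, 0.4]
width: 0.035
```

```bash
python3 lid.py
python3 - <<'E'
from h import *
s=viewer.capture('top');P=cloud(s)
m=(P[...,2]>.12)&(P[...,2]<.25)&(P[...,0]>.48)&(P[...,0]<.62)&(P[...,1]<.0)&(P[...,1]>-.33);q=P[m]
for _ in range(4):
    A=np.c_[q[:,:2],np.ones(len(q))];k=np.linalg.lstsq(A,q[:,2],rcond=None)[0];q=q[abs(A@k-q[:,2])<.006]
print('top lid',np.arctan(np.hypot(k[0],k[1])))
f=s['frame'].astype(int);m=(f.min(-1)>110)&(P[...,2]>.2)&(P[...,0]<.46)&(P[...,1]<0);print('bar',np.median(P[m],0),m.sum())
a=s['frame'][90:300,70:420];b=viewer.capture('scene')['frame'][80:290,60:410]
cv2.imwrite('pics/f.png',np.hstack([a,b]))
E
```

```text
lid slope [-0.5603 -0.0185  0.4792] angle 0.5107124455529286 5517
[ 0.049  -0.9574 -0.4766] [0.4167 0.25   0.5126]
top lid 0.5142456125966515
bar [ 0.42834988 -0.1731609   0.23559812] 221
```

View pics/f.png

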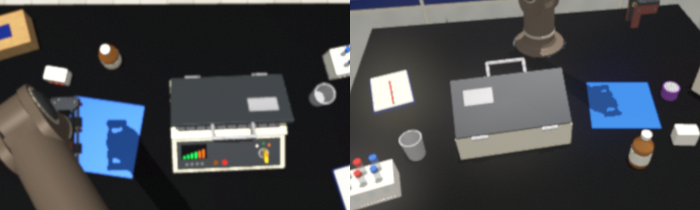

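The lid stands at about 0.51 rad (29.4°), the mat is empty and the bystanders are where they were. The key stays at RUN and the arm is clear. Handing in.

```bash
python3 -c "
from station import hand_in
print(hand_in())"
```

```text
the job is handed in; nothing more can be done
None
```

The drying run is started and handed in, with the lid venting at about 30° and the arm clear of everything. The whole run took about 42 s of robot time.

- **Lid and tins:** I opened the lid and stood both tins from the mat on the chamber floor; this batch had only two. I left the purple look-alike alone. A wrist picture showed both tins upright before I lowered the lid slowly onto its stop; after that the chamber was closed from view.
- **Lid shut:** With the gripper out of the way, the scene and top cameras both put the lid at 0.00 rad. With the gripper still in view, the scene camera had read about 0.025 rad. I took that as the gripper upsetting the fit.
- **Key:** I turned it from OFF through RUN to START with the lid shut and held it on the stop for about 0.45 s. I turned it most of the way back with the grip and let it spring the last few degrees. A close picture then showed its red line on the green RUN dot.
- **Venting position:** Scene reads 0.511 rad and top reads 0.514 rad, against the 0.52 asked for.
- **Last picture:** The mat is empty, and the bottle, beaker and timer appear where they started. I judged that by eye rather than measuring them again.

One joint (joint 5) came very close to its lower limit while I was turning the key: -1.027 against -1.03. It stayed inside at every reading I took.

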